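# Stack a finished batch on the counting scale

## Task

Get the marked flanges ready for the count: first raise the counting scale's folded display to 60 degrees from lying flat, so that the scale wakes and zeroes empty, then build a straight stack of the three blue trays on the scale's locating plate with every corner pin fully down in the sockets below. Every hubbed flange goes flat in a nest of the two lower trays, one to a nest; the top tray stays empty as the cover. Leave everything else on the bench where it is.

Things in the scene. Friction and masses are not known exactly. Their poses are not given: they have to be found in the camera images.
- scale: counting scale, low grey housing 32 mm high, fixed. Origin: on the bench under the centre of its steel locating plate (196 x 130 mm, top 36 mm up); x away from the reader, z up. Housing: from -108 to 108 mm in x, -234 to 78 mm in y; the console with the folding display is its -y half, centred at y = -153 mm
- scale_seat (a point): where the bottom tray's origin comes when fully down: above the plate's centre, 40 mm above the bench, axes as the scale's. On the plate stand four square sockets, 20 mm outside, 12 mm inside, rims 50 mm above the bench, at x = +-80, y = +-46 mm. A tray fits at the scale's yaw or half a turn from it
- display (a joint): angle of the folding display in rad: 0 lying flat, growing as its near (-x) edge rises, up to 1.8; 60 degrees is 1.047. It starts between 0 and 0.2. Stiff hinge: it stays where it is left and takes about 4 N at the tab to raise
- display_hinge (a point): middle of the display's hinge axis, which lies along the scale's y at the far (+x) edge of the display, 52 mm above the bench; axes turn with the display
- display_tab (a point): grip point on the display's pull tab, 122 mm from the hinge; axes turn with the display (-x away from the hinge, y along the hinge). Tab: 24 mm wide along y, 10 mm thick, 36 mm long, its end 16 mm beyond this point, the panel's edge 20 mm behind it (panel 134 mm wide, 14 mm thick). Pinch it by its two sides. Lying flat its underside is 15 mm above the housing
- tray1: blue parts tray 180 (x) x 112 mm (y), 0.28 kg. Origin: centre, at pin-tip level; z up. Pins at x = +-80, y = +-46 mm, 9 mm thick, round-nosed, 10 mm long; above each a socket post 20 mm outside, 12 inside, rim at z = 60 mm. Stacked, trays are 50 mm apart. Grip rib at the centre, 28 mm along x, 12 thick, top at z = 55. Nests: 60 mm square at x = +-45, y = 0, floor z = 14, edges 7 high
- tray2: a second tray just like tray1, with the same origin and axes; trays may be used in any order and either way round
- tray3: a third tray just like tray1, with the same origin and axes
- flange1: marked steel flange, 0.21 kg: disc 54 mm across, 8 mm thick, with a plain hub 24 mm across on top, 30 mm high over all. Origin: centre of its underside, z up the hub. Two to four are present (None if absent); they start hub up on a black mat 4 mm thick, in a row along y about 74 mm apart
- flange2: marked steel flange, 0.21 kg: disc 54 mm across, 8 mm thick, with a plain hub 24 mm across on top, 30 mm high over all. Origin: centre of its underside, z up the hub. Two to four are present (None if absent); they start hub up on a black mat 4 mm thick, in a row along y about 74 mm apart
- flange3: marked steel flange, 0.21 kg: disc 54 mm across, 8 mm thick, with a plain hub 24 mm across on top, 30 mm high over all. Origin: centre of its underside, z up the hub. Two to four are present (None if absent); they start hub up on a black mat 4 mm thick, in a row along y about 74 mm apart
- flange4: marked steel flange, 0.21 kg: disc 54 mm across, 8 mm thick, with a plain hub 24 mm across on top, 30 mm high over all. Origin: centre of its underside, z up the hub. Two to four are present (None if absent); they start hub up on a black mat 4 mm thick, in a row along y about 74 mm apart
- bin: grey open bin with screws, 150 x 105 x 60 mm, bystander; origin under its centre
- plain_disc: flat steel disc without a hub, 100 mm across, 12 mm thick, bystander; origin under its centre
- cleaner: white bottle with a cap, 60 mm across, 150 mm high, bystander; origin under its centre
- caliper: steel caliper lying flat, 150 mm long, bystander; origin under the middle of its beam
- screwdriver: screwdriver lying flat, 170 mm long, bystander; origin under its middle
- tape: roll of tape lying flat, 80 mm across, 20 mm high, bystander; origin under its centre

How it is judged:
By the outcome, as a careful person would: the job done as asked, in the order asked, and still so for the second after the job is handed in, with the robot touching nothing.
Of flange1, flange2, flange3, flange4 only 2 to 4 are there at a start; the rules pass over those that are not, and their reading is None.
At some moment in a run one of flange1, flange2, flange3, flange4 may be knocked a few centimetres aside while the robot is not near it.
Once in a run the grip may slacken for a moment while it holds something.
It also fails if it takes over 210 s, if anything falls off the work surface, if the arm or the gripper's body presses on something with over 40 N, if the wrist force passes 120 N, or if a joint passes its speed limit or range.

## Robot

A 6-joint arm with a two-finger parallel gripper is mounted at the origin on the work surface. World frame = base frame: x ahead of the robot, y to its left, z up, the work surface at z = 0. Lengths are in m, angles in degrees, forces in N, time in s.
With the tool pointing down it reaches from about 0.4 to 0.825 m from the base axis. Payload 7 kg.
Tool frame: the origin (TCP) lies between the finger pads; the fingertips stand 25 mm ahead of it and the grasp point (between the pads) lies 6 mm ahead of it; z points along the fingers, y is the line along which they close (so a half turn about z gives the same grasp; the last joint's range is limited). The gripper opens to 88 mm and grips with 3 to 60 N. Pads are 19 mm wide; open, the fingers measure 130 mm over their backs; the gripper's body (78 mm by 193 mm) begins 47 mm behind the grasp point.
Start: joints at [87.21, 20.546, 0.682, 0, -70.136, -16.507], TCP at [0.223, 0.637, 0.252] pointing down, gripper open.
Joint ranges: [-176.03, 176.03], [-82.01, 121.73], [-58.28, 71.71], [-173.87, 95.51], [-174.79, -0.11], [-173.66, 173.66]. Speed limits (degrees/s): [136.94, 136.94, 172.46, 180, 180, 180].

## Interface

Orientations are given as [roll, pitch, yaw] about the fixed x, y, z axes, in that order (R = Rz(yaw) Ry(pitch) Rx(roll)).
In Python, from plant import ctrl gives the robot as it stands.
- The arm moves only by the shell command python3 drive.py 'ROWS'. ROWS is a JSON list of rows, 1 to 8 of them, each an object with the fields tx, ty, tz (the shift in shares of 0.5 m (1.0 is 0.5 m)), twist (a turn about the tool's z in a scale on which 1.0 is 90 degrees), jaw (the finger opening in m); a field left out counts as zero (the opening has to be given); each row is the pose to reach, as a shift and turn from the pose commanded when the command began, along the tool's axes at that moment; what a row does not reach only later rows make up. A row lasts 1/8 s, in which the tool goes at most 0.0625 m and 10.7 degrees, less where a joint would pass 70% of its speed; a pose out of reach is approached as far as the arm can. The fingers move at their own pace and stop on an object; the grip force is fixed at half the most. Time passes only in rows, so rows that do not move let the fingers close. It prints the time, the measured TCP pose, the force, the opening and the grip force at its end. Shift and turn numbers lie between -1 and 1, and a call with a number outside is refused. Input that does not fit is refused with a message, and nothing moves.
- ctrl.get_obs(): the state, without advancing time (a new reading comes with each control period).
- ctrl.snapshot(name): name is "scene" or "top" or "wrist"; returns a dict with "frame" (420x560x3 uint8, red, green, blue), "z_map" (420x560 float32, m along the optical axis (not along the pixel's ray), 0 where there is no reading), "fovy" (degrees; the focal length in pixels is half the picture's height over the tangent of half this angle, whatever the lens; pixels are square), "cx", "cy" (the principal point, pixels), "R" (3x3) and "t" (3): a world point X has camera coordinates R X + t; the wrist camera has in their place "T_tool_cam" (4x4, takes a point from camera to tool coordinates, whose origin is the TCP and whose axes are the flange's). Camera axes: x right, y down, z forward; pixel columns grow to the right and rows downward; lengths in m; the calibration is good to about 2 mm. A picture is of the moment at which its call begins: read the wrist's pose just before it.
- ctrl.close_job(): hands the job in; it is judged then, once.
The state is a dict: "clock": time; "joint_pos": joint angles; "qvel": joint speeds; "tau": joint torques, N m; "tool_pos": TCP position; "orientation": TCP orientation; "force": force on the tool from outside, world axes, zero at the start; "moment": the same for the moment, N m; "opening": finger opening in m; "gripper_force": force on a finger pad.
Only numpy, scipy, OpenCV 4.12 (cv2) and the standard library are available. Lean on these libraries where they do the work, as an engineer would, in place of code of your own. Each camera call takes 0.05 s, during which the arm holds its last target. There are 200 camera calls.

## Working session

There is one attempt and no reset: what is moved stays moved. The work goes in short steps, Python scripts to look and compute and a shell command to move; the robot and the scene stay as the last step left them, time stands still between calls to the robot, and variables do not carry over. Pictures are saved under pics/ and viewed, at most 14 in all, crops included, and the job is handed in when it is done.

```bash
ls; mkdir -p pics
python3 - <<'E'
from plant import ctrl
import cv2,numpy as np
print(ctrl.get_obs())
for n in("top","scene"):
    s=ctrl.snapshot(n); cv2.imwrite(f"pics/{n}0.png",s["frame"][:,:,::-1]); np.savez(f"/tmp/{n}0.npz",**s)
    print(n,s["fovy"],s["cx"],s["cy"],s["R"],s["t"])
E
```

```text
drive.py
pics
plant.py
{'clock': 0.0, 'joint_pos': array([ 8.72100405e+01,  2.05915271e+01,  6.33865980e-01, -1.95021077e-02,
       -7.01346967e+01, -1.65067288e+01]), 'qvel': array([-0.02439878,  0.03543243,  0.02589742,  0.05671894,  0.07831859,
       -0.00861722]), 'tau': array([-4.70285122e-04, -5.82717669e+01,  2.93054473e+01,  6.99723065e+00,
        6.97717478e-03, -1.59897422e-04]), 'tool_pos': array([0.22294024, 0.63665493, 0.25062425]), 'orientation': array([ 1.79906239e+02, -8.66630139e-03, -1.93033230e+01]), 'force': array([0.53537968, 0.59377384, 0.78261484]), 'moment': array([ 0.00715488, -0.02918514, -0.00760318]), 'gripper_force': 0.0, 'opening': 0.08795648003093723}
top 55.7942476499392 274.3358167462883 211.8109529383358 [[-0.01392738 -0.99989319  0.00443075]
 [-0.99109116  0.01321752 -0.13252777]
 [ 0.13245505 -0.00623704 -0.99116939]] [-0.02983171  0.548285    0.92215384]
scene 57.61041122771105 276.6371130721377 210.45992709356256 [[ 0.75400995  0.65686167  0.00131986]
 [ 0.52459067 -0.60096469 -0.60303073]
 [-0.39531459  0.45538355 -0.79771686]] [-0.3753986  -0.27256172  1.28278399]
```

View pics/top0.png

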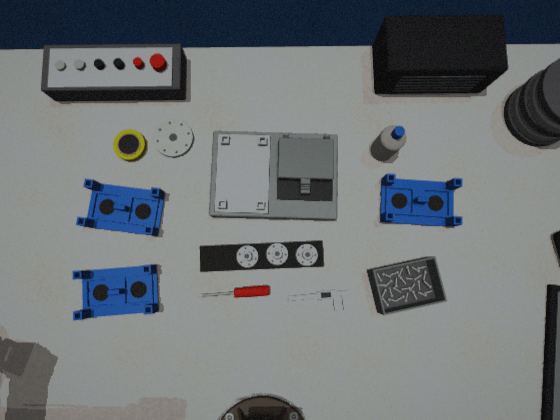

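View pics/scene0.png

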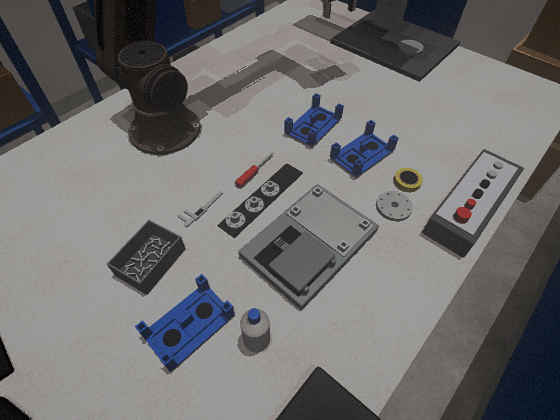

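The top view shows trays at about (120,208), (115,290) and (420,202). Three flanges sit at (247,256), (277,253) and (306,254). The scale plate is centred near (243,174), with the display tab at (306,187). The scene view agrees, and the fourth flange is absent.

```bash
cat > h.py <<'E'
import numpy as np,cv2
from scipy.spatial.transform import Rotation as Ro
def cloud(s,obs=None):
    H,W=s["z_map"].shape; f=H/2/np.tan(np.radians(s["fovy"])/2)
    v,u=np.mgrid[:H,:W]; z=s["z_map"].astype(float)
    P=np.dstack([(u-s["cx"])/f*z,(v-s["cy"])/f*z,z])
    if "T_tool_cam" in s:
        T=s["T_tool_cam"]; P=P@T[:3,:3].T+T[:3,3]
        Rt=Ro.from_euler("xyz",obs["orientation"],degrees=True).as_matrix()
        return P@Rt.T+obs["tool_pos"]
    return (P-s["t"])@s["R"]
def ray(s,u,v,zp,obs=None):
    f=s["z_map"].shape[0]/2/np.tan(np.radians(s["fovy"])/2)
    d=np.array([(u-s["cx"])/f,(v-s["cy"])/f,1.])
    if "T_tool_cam" in s:
        Rt=Ro.from_euler("xyz",obs["orientation"],degrees=True).as_matrix();T=s["T_tool_cam"]
        o=Rt@T[:3,3]+obs["tool_pos"]; d=Rt@T[:3,:3]@d
    else: o=-s["R"].T@s["t"]; d=s["R"].T@d
    return o+d*(zp-o[2])/d[2]
def blobs(m,amin=4,amax=1e9):
    n,l,st,c=cv2.connectedComponentsWithStats(m.astype(np.uint8))
    return [(l==i,st[i,4],c[i]) for i in range(1,n) if amin<=st[i,4]<=amax]
def blue(fr):
    h=cv2.cvtColor(fr,cv2.COLOR_RGB2HSV); return (h[...,0]>100)&(h[...,0]<125)&(h[...,1]>140)&(h[...,2]>60)
def snap(n):
    from plant import ctrl
    o=ctrl.get_obs(); return ctrl.snapshot(n),o
E
python3 - <<'E'
import numpy as np,cv2
from h import *
s=dict(np.load("/tmp/top0.npz")); P=cloud(s); b=blue(s["frame"]); Z=P[...,2]; ok=s["z_map"]>0
for m,a,c in blobs(b,300):
    if c[1]<110: continue
    q=P[m&ok]; r=cv2.minAreaRect(q[:,:2].astype(np.float32)*1000)
    print("blue",a,c.round(),np.round(r[0]),np.round(r[1]),round(r[2],1),"zmax",np.percentile(q[:,2],99).round(3))
    hi=m&(Z>.052)
    for mm,aa,cc in blobs(hi,3): print("   hi",aa,cc.round(),P[mm].mean(0).round(4))
# points of interest
for n,(u,v) in dict(f1=(247,256),f2=(277,253),f3=(306,254),tab=(306,187),panel=(306,160),plate=(243,174),bottle=(397,132),bin=(405,285),bench=(350,330),hsgn=(320,200)).items(): print(n,P[v-2:v+3,u-2:u+3].reshape(-1,3).mean(0).round(4))
roi=np.zeros(Z.shape,bool); roi[125:225,205:275]=1
for mm,aa,cc in blobs(roi&(Z>.044)&(Z<.056),4): print("sock",aa,cc.round(1),P[mm].mean(0).round(4))
E
```

```text
blue 2636 [417. 202.] [ 572. -392.] [179. 111.] 85.7 zmax 0.061
   hi 54 [390. 178.] [ 0.6236 -0.3158  0.0584]
   hi 50 [423. 199.] [ 0.5694 -0.3848  0.073 ]
   hi 68 [389. 215.] [ 0.5332 -0.3088  0.0585]
   hi 52 [457. 221.] [ 0.5184 -0.4677  0.0581]
blue 2602 [125. 209.] [564. 333.] [183. 110.] 81.9 zmax 0.06
   hi 50 [154. 192.] [0.5966 0.2469 0.0583]
   hi 44 [118. 206.] [0.564  0.3328 0.0538]
   hi 54 [148. 229.] [0.5076 0.2592 0.0584]
blue 2873 [119. 291.] [364. 338.] [110. 181.] 3.9 zmax 0.061
   hi 46 [146. 269.] [0.4154 0.2551 0.079 ]
   hi 48 [ 77. 275.] [0.4046 0.42   0.0587]
   hi 55 [113. 291.] [0.3654 0.3379 0.0544]
   hi 55 [148. 309.] [0.3251 0.2543 0.0592]
f1 [0.4426 0.0295 0.0334]
f2 [ 0.4488 -0.0423  0.0337]
f3 [ 0.4454 -0.1116  0.0336]
tab [ 0.6038 -0.1136  0.0568]
panel [ 0.6696 -0.1151  0.0582]
plate [0.6426 0.0382 0.035 ]
bottle [ 0.6945 -0.297   0.1823]
bin [ 0.3678 -0.3525  0.0092]
bench [ 0.2686 -0.2088  0.0392]
hsgn [ 0.5759 -0.1491  0.0325]
sock 51 [224.6 138.6] [0.7283 0.0819 0.0488]
sock 52 [262.2 139.8] [ 0.724  -0.0101  0.0494]
sock 52 [221.5 203. ] [0.5691 0.0888 0.0491]
sock 52 [259.8 204.2] [ 0.565  -0.0027  0.0488]
```

Run:
```python
import cv2
i=cv2.imread("pics/top0.png")[120:280,60:480]
cv2.imwrite("pics/crop0.png",cv2.resize(i,(800,305),interpolation=cv2.INTER_CUBIC))
```

```text
(no output)
```

View pics/crop0.png

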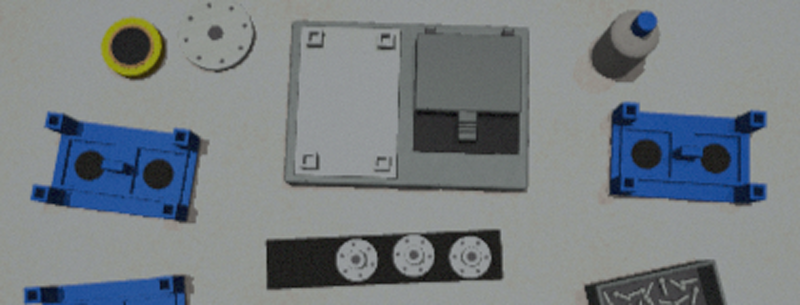

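The crop shows the scale's four sockets near (315,38), (386,40), (310,160) and (382,162), with the tab at (467,125) lying almost flat. The three flanges are at (355,260), (412,255) and (470,255).

```bash
cat > to.py <<'E'
# python3 to.py x y z yaw [x y z yaw ...] : needed row shift/turn from the present measured pose
import sys,numpy as np
from plant import ctrl
from scipy.spatial.transform import Rotation as Ro
o=ctrl.get_obs(); R=Ro.from_euler("xyz",o["orientation"],degrees=True).as_matrix()
a=np.array(list(map(float,sys.argv[1:]))).reshape(-1,4)
print("now",o["clock"],o["tool_pos"].round(4),o["orientation"].round(2))
for r in a: print((R.T@(r[:3]-o["tool_pos"])).round(4),"turn",round(-((r[3]-o["orientation"][2]+180)%360-180),2))
E
python3 to.py .60 -.06 .36 -2.5
python3 - <<'E'
from plant import ctrl
print(ctrl.snapshot("wrist")["T_tool_cam"].round(3), ctrl.snapshot("wrist")["fovy"])
E
```

```text
now 0.1 [0.223  0.6367 0.2507] [ 1.7992e+02 -1.0000e-02 -1.9300e+01]
[ 0.5862  0.533  -0.1084] turn -16.8
[[-0.001 -0.966 -0.26   0.07 ]
 [ 1.    -0.001 -0.001  0.   ]
 [ 0.001 -0.26   0.966 -0.134]
 [ 0.     0.     0.     1.   ]] 62.05810778573991
```

The manual's scale: shifts go in shares of 0.5 m and turns go in shares of 90 degrees. Converting my numbers, 0.31 m / 0.5 = 0.62, 0.06 m / 0.5 = 0.12, -16.8 degrees / 90 = -0.1867.

```bash
python3 drive.py '[{"tx": 0.04, "ty": 0.04, "tz": -0.1, "twist": -0.0444, "jaw": 0.088}, {"tx": 0.12, "ty": 0.1, "tz": -0.2, "twist": -0.0889, "jaw": 0.088}, {"tx": 0.2, "ty": 0.18, "tz": -0.216, "twist": -0.1333, "jaw": 0.088}, {"tx": 0.28, "ty": 0.26, "tz": -0.216, "twist": -0.1867, "jaw": 0.088}, {"tx": 0.36, "ty": 0.34, "tz": -0.216, "twist": -0.1867, "jaw": 0.088}, {"tx": 0.44, "ty": 0.42, "tz": -0.216, "twist": -0.1867, "jaw": 0.088}, {"tx": 0.53, "ty": 0.5, "tz": -0.216, "twist": -0.1867, "jaw": 0.088}, {"tx": 0.62, "ty": 0.58, "tz": -0.216, "twist": -0.1867, "jaw": 0.088}]'
python3 to.py .60 -.06 .36 -2.5
python3 drive.py '[{"tx": 0.08, "ty": 0.08, "jaw": 0.088}, {"tx": 0.16, "ty": 0.16, "jaw": 0.088}, {"tx": 0.24, "ty": 0.24, "jaw": 0.088}, {"tx": 0.3, "ty": 0.28, "jaw": 0.088}, {"tx": 0.4, "ty": 0.36, "jaw": 0.088}, {"tx": 0.48, "ty": 0.4, "jaw": 0.088}, {"tx": 0.54, "ty": 0.46, "jaw": 0.088}, {"tx": 0.54, "ty": 0.48, "jaw": 0.088}]'
python3 to.py .60 -.06 .36 -2.5
```

```text
clock: 1.2
tool_pos: [0.4202, 0.2591, 0.3598]
orientation: [-180.0, -0.0, -2.5]
force: [0.4, 0.6, 0.0]
opening: 0.0879
gripper_force: 0.0
now 1.2 [0.4202 0.2591 0.3598] [-1.7997e+02 -2.0000e-02 -2.4600e+00]
[ 1.933e-01  3.111e-01 -3.000e-04] turn 0.04
clock: 2.2
tool_pos: [0.6803, 0.0075, 0.3575]
orientation: [179.9, 0.2, -2.6]
force: [-0.2, -0.1, -0.1]
opening: 0.0878
gripper_force: 0.0
now 2.2 [0.6803 0.0075 0.3575] [ 1.7995e+02  1.6000e-01 -2.6300e+00]
[-0.0771  0.0711 -0.0023] turn -0.13
```

To row units: -0.077 m / 0.5 = -0.154, 0.071 m / 0.5 = 0.142.

```bash
python3 drive.py '[{"tx": -0.08, "ty": 0.07, "jaw": 0.06}, {"tx": -0.154, "ty": 0.142, "tz": -0.004, "jaw": 0.06}, {"tx": -0.154, "ty": 0.142, "tz": -0.004, "jaw": 0.06}, {"tx": -0.154, "ty": 0.142, "tz": -0.004, "jaw": 0.06}]'
python3 - <<'E'
from h import *
s,o=snap("wrist"); cv2.imwrite("pics/w1.png",s["frame"][:,:,::-1]); np.savez("/tmp/w1.npz",**s)
print(o["tool_pos"],o["orientation"])
P=cloud(s,o); np.save("/tmp/P1.npy",P); Z=P[...,2]
for mm,aa,cc in blobs((Z>.044)&(Z<.056),30): print(aa,cc.round(1),np.median(P[mm],0).round(4))
E
```

```text
clock: 2.7
tool_pos: [0.5988, -0.058, 0.3622]
orientation: [-180.0, -0.1, -2.5]
force: [0.2, -0.5, 0.3]
opening: 0.0605
gripper_force: 0.0
[ 0.59876359 -0.05797463  0.36219763] [-1.79967218e+02 -6.57233846e-02 -2.49934716e+00]
249 [468.4  69.8] [ 0.7073 -0.2872  0.0504]
265 [157.   64.8] [0.7302 0.0823 0.0501]
229 [233.7  64.6] [ 0.7261 -0.009   0.0503]
86 [475.8 137.7] [ 0.6265 -0.3063  0.05  ]
57 [488.3 138.5] [ 0.6253 -0.3222  0.0503]
119 [ 49.5 176.8] [0.6015 0.238  0.05  ]
252 [537.6 176.3] [ 0.5746 -0.3875  0.0543]
52 [ 39.2 179.5] [0.598  0.2534 0.0512]
204 [168.3 194.5] [0.5712 0.0894 0.05  ]
175 [238.  194.5] [ 0.5674 -0.0019  0.0502]
102 [465.8 206.4] [ 0.5392 -0.2993  0.0499]
52 [474.4 210.8] [ 0.5304 -0.3146  0.0507]
```

View pics/w1.png

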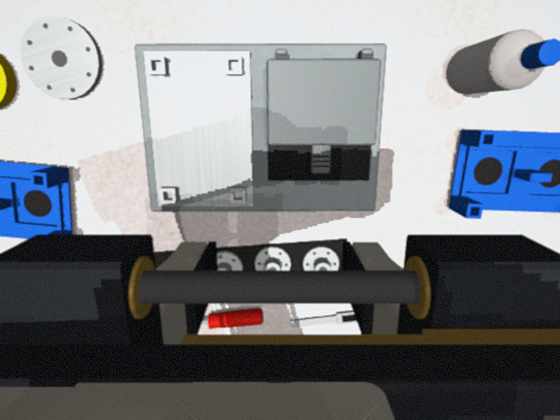

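The wrist view shows the sockets at (157,65), (234,65), (168,195) and (238,195). The panel is at rows 58–146, with the tab at (320,158).

Run:
```python
from h import *
P=np.load("/tmp/P1.npy"); a=np.radians(-2.57); c=np.array([.6487,.0402])
Q=P.copy(); d=P[...,:2]-c; Q[...,0]=d@[np.cos(a),np.sin(a)]; Q[...,1]=d@[-np.sin(a),np.cos(a)]
for v in range(50,176,6): print(v,Q[v,318:325].mean(0).round(4))
print(Q[158,305:337:2].round(4).tolist())
```

```text
50 [ 0.0983 -0.1515  0.032 ]
56 [ 0.0914 -0.1517  0.0324]
62 [ 0.081  -0.1489  0.0594]
68 [ 0.0744 -0.1491  0.0594]
74 [ 0.0678 -0.1493  0.0595]
80 [ 0.0612 -0.1496  0.0591]
86 [ 0.0545 -0.1498  0.0595]
92 [ 0.0477 -0.15    0.0595]
98 [ 0.0409 -0.1502  0.0596]
104 [ 0.034  -0.1504  0.0595]
110 [ 0.027  -0.1507  0.059 ]
116 [ 0.02   -0.1508  0.0597]
122 [ 0.013  -0.151   0.0601]
128 [ 0.0058 -0.1513  0.0596]
134 [-0.0014 -0.1516  0.0588]
140 [-0.0086 -0.1518  0.0592]
146 [-0.0161 -0.1522  0.058 ]
152 [-0.0236 -0.1525  0.0571]
158 [-0.031  -0.1526  0.0577]
164 [-0.0386 -0.1529  0.0574]
170 [-0.0462 -0.1532  0.0573]
[[-0.0341, -0.1344, 0.0329], [-0.0341, -0.1371, 0.0327], [-0.034, -0.1396, 0.0341], [-0.034, -0.1423, 0.0338], [-0.0311, -0.1427, 0.057], [-0.0311, -0.1453, 0.0563], [-0.0312, -0.1478, 0.0563], [-0.0309, -0.1501, 0.0579], [-0.0312, -0.1529, 0.0559], [-0.031, -0.1551, 0.0579], [-0.0309, -0.1576, 0.0584], [-0.031, -0.1602, 0.0574], [-0.0309, -0.1626, 0.0585], [-0.0338, -0.1685, 0.0354], [-0.0339, -0.1712, 0.0348], [-0.0339, -0.1739, 0.0346]]
```

```bash
cat >> h.py <<'E'
SC=np.array([.6487,.0402]); SA=-2.57
def sw(x,y):
    a=np.radians(SA); return SC+[x*np.cos(a)-y*np.sin(a),x*np.sin(a)+y*np.cos(a)]
def ws(p):
    a=np.radians(SA); d=np.asarray(p)[...,:2]-SC; return np.stack([d@[np.cos(a),np.sin(a)],d@[-np.sin(a),np.cos(a)]],-1)
E
python3 -c "
from h import *;print(sw(-.0395,-.153))"
python3 to.py $(python3 -c "
from h import *;p=sw(-.0395,-.153);print(p[0],p[1],.066,-2.57)")
```

```text
[ 0.60237922 -0.11087493]
now 2.75 [ 0.5991 -0.0577  0.3617] [-1.7998e+02 -3.0000e-02 -2.4700e+00]
[0.0054 0.0531 0.2957] turn 0.1
```

To row units: 0.26 m / 0.5 = 0.52, 0.24 m / 0.5 = 0.48, 0.1 degrees / 90 = 0.0011.

```bash
python3 drive.py '[{"tx": 0.01, "ty": 0.106, "tz": 0.08, "twist": 0.0011, "jaw": 0.06}, {"tx": 0.0108, "ty": 0.1062, "tz": 0.2, "twist": 0.0011, "jaw": 0.06}, {"tx": 0.0108, "ty": 0.1062, "tz": 0.3, "twist": 0.0011, "jaw": 0.06}, {"tx": 0.0108, "ty": 0.1062, "tz": 0.4, "twist": 0.0011, "jaw": 0.06}, {"tx": 0.0108, "ty": 0.1062, "tz": 0.48, "twist": 0.0011, "jaw": 0.06}, {"tx": 0.0108, "ty": 0.1062, "tz": 0.52, "twist": 0.0011, "jaw": 0.06}, {"tx": 0.0108, "ty": 0.1062, "tz": 0.52, "twist": 0.0011, "jaw": 0.06}]'
python3 to.py 0.6024 -0.1109 .066 -2.57
```

```text
clock: 3.62
tool_pos: [0.6014, -0.1108, 0.0991]
orientation: [180.0, 0.3, -2.6]
force: [0.4, -0.1, -0.6]
opening: 0.0599
gripper_force: 0.0
now 3.625 [ 0.6014 -0.1108  0.0991] [179.97   0.26  -2.55]
[ 0.0011 -0.      0.0331] turn 0.02
```

To row units: 0.033 m / 0.5 = 0.066, 0.02 m / 0.5 = 0.04.

```bash
python3 drive.py '[{"tx": 0.002, "tz": 0.04, "jaw": 0.06}, {"tx": 0.002, "tz": 0.066, "jaw": 0.06}, {"tx": 0.002, "tz": 0.066, "jaw": 0.04}, {"tx": 0.002, "tz": 0.066, "jaw": 0.02}, {"tx": 0.002, "tz": 0.066, "jaw": 0.01}, {"tx": 0.002, "tz": 0.066, "jaw": 0.01}, {"tx": 0.002, "tz": 0.066, "jaw": 0.01}, {"tx": 0.002, "tz": 0.066, "jaw": 0.01}]'
```

```text
clock: 4.62
tool_pos: [0.6035, -0.1105, 0.069]
orientation: [-179.9, -0.1, -2.6]
force: [-0.5, 6.0, 1.1]
opening: 0.0237
gripper_force: 30.0
```

To row units: -0.063 m / 0.5 = -0.126, -0.0557 m / 0.5 = -0.1114.

```bash
python3 drive.py '[{"tx": 0.0006, "tz": -0.016, "jaw": 0.01}, {"tx": 0.0022, "tz": -0.0328, "jaw": 0.01}, {"tx": 0.0048, "tz": -0.0492, "jaw": 0.01}, {"tx": 0.0086, "tz": -0.0652, "jaw": 0.01}, {"tx": 0.0134, "tz": -0.081, "jaw": 0.01}, {"tx": 0.0192, "tz": -0.0964, "jaw": 0.01}, {"tx": 0.026, "tz": -0.1114, "jaw": 0.01}, {"tx": 0.0338, "tz": -0.126, "jaw": 0.01}]'
python3 drive.py '[{"tx": 0.009, "tz": -0.0138, "jaw": 0.01}, {"tx": 0.0182, "tz": -0.0274, "jaw": 0.01}, {"tx": 0.0288, "tz": -0.04, "jaw": 0.01}, {"tx": 0.04, "tz": -0.0522, "jaw": 0.01}, {"tx": 0.052, "tz": -0.0636, "jaw": 0.01}, {"tx": 0.0648, "tz": -0.074, "jaw": 0.01}, {"tx": 0.079, "tz": -0.0836, "jaw": 0.01}, {"tx": 0.094, "tz": -0.0932, "jaw": 0.01}]'
python3 - <<'E'
from h import *
s,o=snap("top"); P=cloud(s); cv2.imwrite("pics/t2.png",s["frame"][130:230,200:350,::-1].repeat(5,0).repeat(5,1))
E
```

```text
clock: 5.62
tool_pos: [0.6193, -0.1112, 0.1306]
orientation: [-179.9, 0.1, -2.6]
force: [1.8, 5.1, -7.5]
opening: 0.0238
gripper_force: 30.0
clock: 6.62
tool_pos: [0.6648, -0.1131, 0.177]
orientation: [-179.9, 0.3, -2.6]
force: [-5.5, 6.7, -1.2]
opening: 0.0236
gripper_force: 30.0
```

View pics/t2.png

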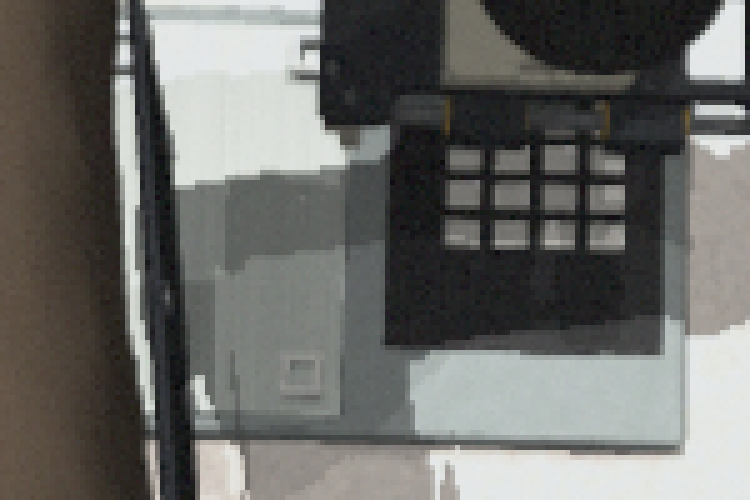

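The crop shows the display raised: the keypad it covered is now visible around (535,190). I'll release and measure the angle.

To row units: -0.17 m / 0.5 = -0.34, -0.06 m / 0.5 = -0.12.

```bash
python3 drive.py '[{"jaw": 0.05}, {"jaw": 0.05}, {"jaw": 0.05}, {"tz": -0.1, "jaw": 0.05}, {"tz": -0.2, "jaw": 0.05}, {"tx": -0.12, "tz": -0.3, "jaw": 0.05}, {"tx": -0.2, "tz": -0.34, "jaw": 0.05}, {"tx": -0.2, "tz": -0.34, "jaw": 0.05}]'
python3 - <<'E'
from h import *
for n in("top","scene","wrist"):
    s,o=snap(n); P=cloud(s,o); S=ws(P); Z=P[...,2]
    m=(S[...,1]<-.095)&(S[...,1]>-.21)&(S[...,0]<.09)&(S[...,0]>.01)&(Z>.07)&(Z<.135)&(s["z_map"]>0)
    q=np.c_[S[m],Z[m]]; print(n,len(q))
    if len(q)<50: continue
    for k in range(3):
        c=q.mean(0); nrm=np.linalg.svd(q-c,full_matrices=False)[2][2]; q=q[abs((q-c)@nrm)<.004]
    print("angle",np.degrees(np.arctan2(abs(nrm[0]),abs(nrm[2]))),nrm.round(3),c.round(3),len(q))
E
```

```text
clock: 7.68
tool_pos: [0.5656, -0.1104, 0.3531]
orientation: [-180.0, -0.5, -2.6]
force: [1.4, 0.9, -1.1]
opening: 0.0499
gripper_force: 0.0
top 0
scene 1175
angle 58.1660469711255 [0.85  0.002 0.527] [ 0.063 -0.154  0.103] 1171
wrist 3587
angle 58.13237215891036 [-0.849 -0.002 -0.528] [ 0.063 -0.152  0.105] 3576
```

Two views agree on 58.1 degrees, so I'll regrip and nudge it about 2 degrees.

```bash
P=$(python3 -c "
from h import *;p=sw(.0199,-.153);print(p[0],p[1],.173,-2.57)"); python3 to.py $P
```

```text
now 7.825 [ 0.5671 -0.1099  0.348 ] [-1.7999e+02 -1.0000e-02 -2.6100e+00]
[ 0.0946 -0.0006  0.175 ] turn -0.04
```

To row units: 0.175 m / 0.5 = 0.35, 0.155 m / 0.5 = 0.31.

```bash
python3 drive.py '[{"tx": 0.1, "tz": 0.04, "jaw": 0.06}, {"tx": 0.1892, "tz": 0.12, "jaw": 0.06}, {"tx": 0.1892, "tz": 0.22, "jaw": 0.06}, {"tx": 0.1892, "tz": 0.31, "jaw": 0.06}, {"tx": 0.1892, "tz": 0.35, "jaw": 0.06}, {"tx": 0.1892, "tz": 0.35, "jaw": 0.06}]'; python3 to.py 0.6617 -0.1137 .173 -2.57
python3 drive.py '[{"jaw": 0.03}, {"jaw": 0.01}, {"jaw": 0.01}, {"jaw": 0.01}, {"tx": 0.0038, "tz": -0.0024, "jaw": 0.01}, {"tx": 0.0076, "tz": -0.0048, "jaw": 0.01}, {"tx": 0.0076, "tz": -0.0048, "jaw": 0.01}, {"tx": 0.0076, "tz": -0.0048, "jaw": 0.01}]'
python3 drive.py '[{"jaw": 0.05}, {"jaw": 0.05}, {"jaw": 0.05}, {"tz": -0.1, "jaw": 0.05}, {"tz": -0.2, "jaw": 0.05}, {"tx": -0.12, "tz": -0.3, "jaw": 0.05}, {"tx": -0.2, "tz": -0.34, "jaw": 0.05}, {"tx": -0.2, "tz": -0.34, "jaw": 0.05}]'
cat > ang.py <<'E'
from h import *
for n in("scene","wrist"):
    s,o=snap(n); P=cloud(s,o); S=ws(P); Z=P[...,2]
    m=(S[...,1]<-.095)&(S[...,1]>-.21)&(S[...,0]<.09)&(S[...,0]>.01)&(Z>.07)&(Z<.135)&(s["z_map"]>0)
    q=np.c_[S[m],Z[m]]
    if len(q)<50: continue
    for k in range(3):
        c=q.mean(0); nrm=np.linalg.svd(q-c,full_matrices=False)[2][2]; q=q[abs((q-c)@nrm)<.004]
    print("angle",n,np.degrees(np.arctan2(abs(nrm[0]),abs(nrm[2]))),len(q))
E
python3 ang.py
```

```text
clock: 8.57
tool_pos: [0.6605, -0.1144, 0.1689]
orientation: [179.9, 0.4, -2.6]
force: [-0.8, 0.2, 0.2]
opening: 0.0602
gripper_force: 0.0
now 8.575 [ 0.6605 -0.1144  0.1689] [179.95   0.4   -2.62]
[ 0.0011 -0.0008 -0.0041] turn -0.05
clock: 9.57
tool_pos: [0.6637, -0.113, 0.175]
orientation: [-179.9, 0.2, -2.6]
force: [-4.2, 6.7, 1.1]
opening: 0.0237
gripper_force: 30.0
clock: 10.58
tool_pos: [0.5641, -0.1102, 0.3505]
orientation: [-180.0, -0.5, -2.6]
force: [1.3, -0.4, -0.3]
opening: 0.05
gripper_force: 0.0
angle scene 59.025218673016646 1149
angle wrist 59.0743499489979 3335
```

59.05 degrees is good enough. Next I'll look at the left far tray.

```bash
python3 to.py .572 .393 .36 -98
```

```text
now 10.675 [ 0.5653 -0.1099  0.3465] [-1.7997e+02 -1.3000e-01 -2.6000e+00]
[-0.0161 -0.5026 -0.0132] turn 95.4
```

To row units: -0.48 m / 0.5 = -0.96, -0.42 m / 0.5 = -0.84, 80 degrees / 90 = 0.8889.

```bash
python3 drive.py '[{"ty": -0.12, "tz": -0.026, "twist": 0.1111, "jaw": 0.06}, {"ty": -0.24, "tz": -0.026, "twist": 0.2222, "jaw": 0.06}, {"ty": -0.36, "tz": -0.026, "twist": 0.3333, "jaw": 0.06}, {"ty": -0.48, "tz": -0.026, "twist": 0.4444, "jaw": 0.06}, {"tx": -0.02, "ty": -0.6, "tz": -0.026, "twist": 0.5556, "jaw": 0.06}, {"tx": -0.032, "ty": -0.72, "tz": -0.026, "twist": 0.6667, "jaw": 0.06}, {"tx": -0.032, "ty": -0.84, "tz": -0.026, "twist": 0.7778, "jaw": 0.06}, {"tx": -0.032, "ty": -0.96, "tz": -0.026, "twist": 0.8889, "jaw": 0.06}]'
python3 to.py .572 .393 .36 -98
```

```text
clock: 11.68
tool_pos: [0.5716, 0.3729, 0.3564]
orientation: [179.9, -0.1, -82.9]
force: [0.5, -0.0, 0.2]
opening: 0.0601
gripper_force: 0.0
now 11.675 [0.5716 0.3729 0.3564] [ 1.7988e+02 -1.0000e-01 -8.2920e+01]
[-0.0199 -0.0029 -0.0037] turn 15.08
```

To row units: -0.02 m / 0.5 = -0.04, -0.01 m / 0.5 = -0.02, 15 degrees / 90 = 0.1667.

```bash
python3 drive.py '[{"tx": -0.02, "ty": -0.004, "tz": -0.004, "twist": 0.0889, "jaw": 0.06}, {"tx": -0.04, "ty": -0.006, "tz": -0.006, "twist": 0.1667, "jaw": 0.06}, {"tx": -0.04, "ty": -0.006, "tz": -0.006, "twist": 0.1667, "jaw": 0.06}, {"tx": -0.04, "ty": -0.006, "tz": -0.006, "twist": 0.1667, "jaw": 0.06}]'
cat > fit.py <<'E'
# python3 fit.py cam rimz x y yaw0 [blue]: fit 4-socket pattern near x,y
import sys
from h import *
cam=sys.argv[1]; rz,x0,y0,w0=map(float,sys.argv[2:6])
s,o=snap(cam); P=cloud(s,o); Z=P[...,2]
m=(abs(Z-rz)<.005)&(np.hypot(P[...,0]-x0,P[...,1]-y0)<.125)&(s["z_map"]>0)
if len(sys.argv)>6: m&=blue(s["frame"])
X=[];T=[]; t=np.array([[80,46],[80,-46],[-80,46],[-80,-46]])/1e3
R0=Ro.from_euler("z",w0,degrees=True).as_matrix()[:2,:2]
m=cv2.morphologyEx(m.astype(np.uint8),cv2.MORPH_CLOSE,np.ones((3,3)))>0
for k,a,c in blobs(m,20):
    q=P[k&(abs(Z-rz)<.005)]; r=cv2.minAreaRect((q[:,:2]*1e3).astype(np.float32)); e=np.array(r[0])/1e3
    g=t@R0.T+[x0,y0]; j=np.hypot(*(g-e).T).argmin(); dd=np.hypot(*(g-e).T)[j]
    print(a,c.round(),e.round(4),np.median(q[:,2]).round(4),"size",np.round(r[1],1),j,dd.round(3))
    if dd<.025 and 14<max(r[1])<27 and min(r[1])>13: X.append(e);T.append(t[j])
X=np.array(X);T=np.array(T); a=X-X.mean(0);b=T-T.mean(0)
th=np.arctan2((b[:,0]*a[:,1]-b[:,1]*a[:,0]).sum(),(a*b).sum())
R=np.array([[np.cos(th),-np.sin(th)],[np.sin(th),np.cos(th)]]); c=X.mean(0)-R@T.mean(0)
print("centre",c.round(4),"yaw",np.degrees(th).round(2),"res mm",(1e3*(X-c-T@R.T)).round(1).tolist())
E
python3 fit.py wrist .06 .564 .333 -98 blue
python3 -c "
from h import *
s,o=snap('wrist');cv2.imwrite('pics/w3.png',s['frame'][:,:,::-1])"
```

```text
clock: 12.18
tool_pos: [0.572, 0.3904, 0.3603]
orientation: [179.9, -0.1, -97.5]
force: [-0.5, -0.5, 0.0]
opening: 0.0601
gripper_force: 0.0
212 [240.  52.] [0.5986 0.2487] 0.0602 size [18.6 19.7] 0 0.001
188 [319.  53.] [0.5086 0.2615] 0.06 size [18.5 18.7] 1 0.002
164 [279. 123.] [0.5641 0.3335] 0.0556 size [25. 11.] 2 0.092
176 [242. 186.] [0.6211 0.4057] 0.06 size [19.8 19.4] 2 0.0
159 [313. 187.] [0.5312 0.4185] 0.0601 size [20.  18.1] 3 0.002
centre [0.5649 0.3336] yaw -98.15 res mm [[-0.5, 0.8], [0.6, 0.6], [-0.7, -0.5], [0.5, -0.8]]
```

View pics/w3.png

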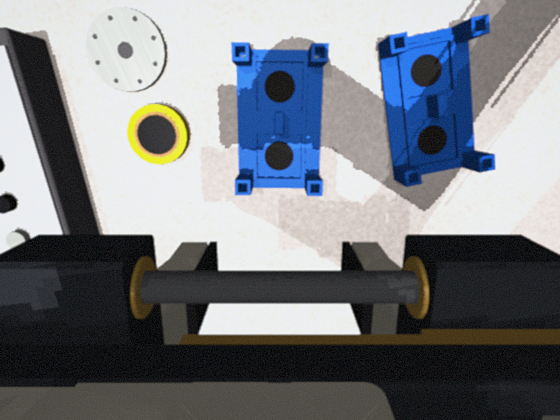

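The wrist view shows the tray posts at (240,52), (319,53), (242,186) and (313,187), with the rib at (279,123). The fit residuals are under 1 mm.

```bash
python3 to.py .5658 .3404 .15 -98.15 .5658 .3404 .06 -98.15
```

```text
now 12.275 [0.5719 0.3901 0.3611] [ 1.7998e+02 -3.0000e-02 -9.7530e+01]
[ 0.05   -0.0005  0.2112] turn 0.62
[ 0.0499 -0.0005  0.3012] turn 0.62
```

To row units: 0.24 m / 0.5 = 0.48, 0.23 m / 0.5 = 0.46, 0.6 degrees / 90 = 0.0067.

```bash
python3 drive.py '[{"tx": 0.06, "tz": 0.1, "twist": 0.0067, "jaw": 0.07}, {"tx": 0.1, "ty": -0.001, "tz": 0.2, "twist": 0.0067, "jaw": 0.07}, {"tx": 0.1, "ty": -0.001, "tz": 0.3, "twist": 0.0067, "jaw": 0.07}, {"tx": 0.1, "ty": -0.001, "tz": 0.4, "twist": 0.0067, "jaw": 0.07}, {"tx": 0.1, "ty": -0.001, "tz": 0.46, "twist": 0.0067, "jaw": 0.07}, {"tx": 0.1, "ty": -0.001, "tz": 0.48, "twist": 0.0067, "jaw": 0.07}, {"tx": 0.1, "ty": -0.001, "tz": 0.48, "twist": 0.0067, "jaw": 0.07}]'; python3 to.py .5658 .3404 .06 -98.15
```

```text
clock: 13.15
tool_pos: [0.5659, 0.3408, 0.1219]
orientation: [-180.0, -0.0, -98.2]
force: [1.0, -0.1, 0.3]
opening: 0.0701
gripper_force: 0.0
now 13.15 [0.5659 0.3408 0.1219] [-1.7999e+02 -1.0000e-02 -9.8180e+01]
[0.0004 0.     0.0619] turn -0.03
```

To row units: 0.062 m / 0.5 = 0.124, 0.055 m / 0.5 = 0.11.

```bash
python3 drive.py '[{"tz": 0.06, "jaw": 0.07}, {"tz": 0.11, "jaw": 0.07}, {"tz": 0.124, "jaw": 0.07}, {"tz": 0.124, "jaw": 0.03}, {"tz": 0.124, "jaw": 0.0}, {"tz": 0.124, "jaw": 0.0}, {"tz": 0.124, "jaw": 0.0}, {"tz": 0.124, "jaw": 0.0}]'
python3 drive.py '[{"tz": -0.04, "jaw": 0}, {"tz": -0.12, "jaw": 0}, {"tz": -0.22, "jaw": 0}, {"tz": -0.32, "jaw": 0}, {"tz": -0.4, "jaw": 0}, {"tz": -0.4, "jaw": 0}]'
python3 to.py $(python3 -c "
from h import *;p=sw(-.007,0);print(p[0],p[1],.26,SA)")
```

```text
clock: 14.15
tool_pos: [0.5656, 0.3411, 0.0598]
orientation: [-180.0, 0.0, -98.2]
force: [0.4, -0.4, -0.3]
opening: 0.0256
gripper_force: 0.0
clock: 14.9
tool_pos: [0.5669, 0.3419, 0.264]
orientation: [-179.7, 0.3, -98.2]
force: [-0.7, -0.9, -0.7]
opening: 0.0003
gripper_force: 0.0
now 14.9 [0.5669 0.3419 0.264 ] [-179.72    0.31  -98.17]
[ 0.2878 -0.1169  0.0031] turn -95.6
```

The fingers hadn't closed before I lifted. I'll check that the tray is where it was, then retry.

To row units: -0.096 m / 0.5 = -0.192, -0.05 m / 0.5 = -0.1.

```bash
python3 drive.py '[{"tx": -0.1, "tz": -0.1, "jaw": 0.05}, {"tx": -0.1, "tz": -0.192, "jaw": 0.05}, {"tx": -0.1, "tz": -0.192, "jaw": 0.05}, {"tx": -0.1, "tz": -0.192, "jaw": 0.05}]'; python3 fit.py wrist .06 .564 .333 -98 blue | tail -1;  python3 to.py .5658 .3404 .06 -98.15
```

```text
clock: 15.4
tool_pos: [0.5722, 0.3904, 0.3544]
orientation: [179.9, -0.0, -98.2]
force: [-0.4, -0.7, -0.8]
opening: 0.0348
gripper_force: 0.0
centre [0.5646 0.3335] yaw -98.15 res mm [[-0.5, 0.8], [0.7, 0.6], [-0.6, -0.7], [0.4, -0.7]]
now 15.45 [0.5722 0.3901 0.3538] [ 1.7989e+02 -1.0000e-01 -9.8200e+01]
[ 0.0496 -0.0013  0.2939] turn -0.05
```

To row units: 0.294 m / 0.5 = 0.588, 0.27 m / 0.5 = 0.54.

```bash
python3 drive.py '[{"tx": 0.06, "tz": 0.1, "jaw": 0.05}, {"tx": 0.0992, "ty": -0.001, "tz": 0.2, "jaw": 0.05}, {"tx": 0.0992, "ty": -0.001, "tz": 0.3, "jaw": 0.05}, {"tx": 0.0992, "ty": -0.001, "tz": 0.4, "jaw": 0.05}, {"tx": 0.0992, "ty": -0.001, "tz": 0.48, "jaw": 0.05}, {"tx": 0.0992, "ty": -0.001, "tz": 0.54, "jaw": 0.05}, {"tx": 0.0992, "ty": -0.001, "tz": 0.588, "jaw": 0.05}, {"tx": 0.0992, "ty": -0.001, "tz": 0.588, "jaw": 0.04}]'; python3 to.py .5658 .3404 .06 -98.15
python3 drive.py '[{"jaw": 0}, {"jaw": 0}, {"jaw": 0}, {"jaw": 0}, {"jaw": 0}, {"jaw": 0}]'
```

```text
clock: 16.45
tool_pos: [0.5643, 0.3393, 0.0583]
orientation: [179.8, -0.3, -98.2]
force: [-0.4, 0.6, 0.4]
opening: 0.0447
gripper_force: 0.0
now 16.45 [0.5643 0.3393 0.0583] [179.77  -0.29 -98.24]
[-0.0013 -0.0013 -0.0017] turn -0.09
clock: 17.2
tool_pos: [0.5666, 0.3415, 0.0623]
orientation: [-179.9, 0.0, -98.2]
force: [-0.1, -0.8, 5.3]
opening: 0.0116
gripper_force: 30.0
```

To row units: -0.2 m / 0.5 = -0.4, -0.16 m / 0.5 = -0.32.

```bash
python3 drive.py '[{"tz": -0.04, "jaw": 0}, {"tz": -0.12, "jaw": 0}, {"tz": -0.22, "jaw": 0}, {"tz": -0.32, "jaw": 0}, {"tz": -0.4, "jaw": 0}, {"tz": -0.4, "jaw": 0}]'
python3 to.py $(python3 -c "
from h import *;p=sw(-.0082,0);print(p[0],p[1],.26,SA)")
```

```text
clock: 17.95
tool_pos: [0.5669, 0.3422, 0.2648]
orientation: [-179.8, 0.2, -98.2]
force: [0.4, -0.3, -4.4]
opening: 0.0122
gripper_force: 30.0
now 17.95 [0.5669 0.3422 0.2648] [-179.82    0.25  -98.19]
[ 0.2881 -0.1158  0.0039] turn -95.62
```

To row units: 0.288 m / 0.5 = 0.576, 0.27 m / 0.5 = 0.54, -80 degrees / 90 = -0.8889.

```bash
python3 drive.py '[{"tx": 0.06, "ty": -0.024, "twist": -0.1111, "jaw": 0}, {"tx": 0.14, "ty": -0.056, "twist": -0.2222, "jaw": 0}, {"tx": 0.22, "ty": -0.088, "twist": -0.3333, "jaw": 0}, {"tx": 0.3, "ty": -0.12, "twist": -0.4444, "jaw": 0}, {"tx": 0.38, "ty": -0.152, "twist": -0.5556, "jaw": 0}, {"tx": 0.46, "ty": -0.184, "twist": -0.6667, "jaw": 0}, {"tx": 0.54, "ty": -0.216, "twist": -0.7778, "jaw": 0}, {"tx": 0.576, "ty": -0.232, "tz": 0.006, "twist": -0.8889, "jaw": 0}]'
python3 drive.py '[{"twist": -0.1111, "jaw": 0}, {"twist": -0.1733, "jaw": 0}, {"twist": -0.1733, "jaw": 0}, {"twist": -0.1733, "jaw": 0}]'
python3 to.py $(python3 -c "
from h import *;p=sw(-.0082,0);print(p[0],p[1],.125,SA)")
python3 - <<'E'
from h import *
s,o=snap('wrist');cv2.imwrite('pics/w4.png',s['frame'][:,:,::-1])
E
```

```text
clock: 18.95
tool_pos: [0.639, 0.0376, 0.2562]
orientation: [179.9, 0.2, -18.0]
force: [0.1, -0.1, -4.2]
opening: 0.0115
gripper_force: 30.0
clock: 19.45
tool_pos: [0.6393, 0.0398, 0.2574]
orientation: [180.0, 0.1, -2.7]
force: [-0.3, -0.1, -3.4]
opening: 0.0117
gripper_force: 30.0
now 19.45 [0.6393 0.0398 0.2574] [ 1.7998e+02  1.1000e-01 -2.7200e+00]
[ 0.0014 -0.0009  0.1324] turn -0.15
```

View pics/w4.png

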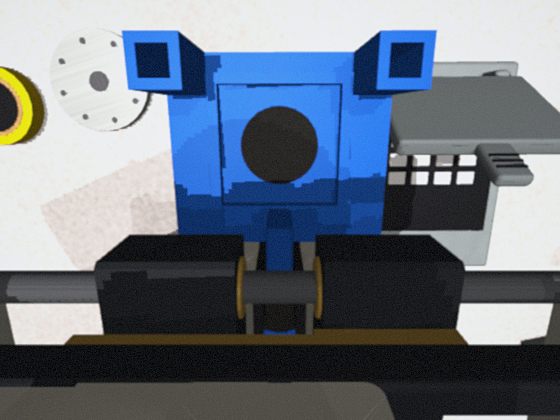

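The view shows the held tray straight, with its front posts at (153,60) and (405,60) and the raised display clear to its right.

```bash
cat > held.py <<'E'
# held tray: front posts seen by the wrist camera -> tray pose in the tool frame (mm): rims
from h import *
s,o=snap("wrist"); o2=dict(o); o2["tool_pos"]=np.zeros(3); o2["orientation"]=np.array([180.,0,0])
P=cloud(s,o2)*1e3; P=np.dstack([P[...,0],-P[...,1],-P[...,2]])  # tool axes x,y,z
b=blue(s["frame"])&(s["z_map"]>0); X=[]
m=b&(P[...,2]<12)&(P[...,0]>55)
for k,a,c in blobs(m,100):
    q=P[k]; r=cv2.minAreaRect(q[:,:2].astype(np.float32)); print(a,c.round(),np.round(r[0],1),np.round(r[1],1),np.median(q[:,2]).round(1)); X.append(r[0])
X=np.array(X); X=X[np.argsort(X[:,1])]; d=X[1]-X[0]
print("mid",X.mean(0).round(1),"tray x in tool",(X.mean(0)[0]-80).round(1),"skew deg",np.degrees(np.arctan2(-d[0],d[1])).round(2),"gap",np.hypot(*d).round(1))
E
python3 held.py; python3 ang.py
```

```text
2817 [155.  60.] [ 88.1 -45.6] [19.9 20.8] 2.6
2844 [403.  60.] [88. 46.] [20.7 19.8] 2.7
mid [88.   0.2] tray x in tool 8.0 skew deg 0.03 gap 91.6
angle scene 58.91799423286881 1140
angle wrist 59.05476197244194 6868
```

The manual's scale: shifts go in shares of 0.5 m and turns go in shares of 90 degrees. Converting my numbers, 0.132 m / 0.5 = 0.264, 0.04 m / 0.5 = 0.08, -0.15 degrees / 90 = -0.0017.

```bash
python3 drive.py '[{"tx": 0.0028, "ty": -0.0018, "tz": 0.08, "twist": -0.0017, "jaw": 0}, {"tx": 0.0028, "ty": -0.0018, "tz": 0.16, "twist": -0.0017, "jaw": 0}, {"tx": 0.0028, "ty": -0.0018, "tz": 0.24, "twist": -0.0017, "jaw": 0}, {"tx": 0.0028, "ty": -0.0018, "tz": 0.264, "twist": -0.0017, "jaw": 0}, {"tx": 0.0028, "ty": -0.0018, "tz": 0.264, "twist": -0.0017, "jaw": 0}, {"tx": 0.0028, "ty": -0.0018, "tz": 0.264, "twist": -0.0017, "jaw": 0}]'
python3 to.py $(python3 -c "
from h import *;p=sw(-.008,0);print(p[0],p[1],.1025,SA)")
```

```text
clock: 20.4
tool_pos: [0.6426, 0.0409, 0.1286]
orientation: [-180.0, -0.2, -2.4]
force: [0.2, -0.4, -2.9]
opening: 0.0121
gripper_force: 30.0
now 20.4 [0.6426 0.0409 0.1286] [-1.7996e+02 -1.7000e-01 -2.4300e+00]
[-0.0019  0.0004  0.0261] turn 0.14
```

```bash
python3 drive.py '[{"jaw": 0}, {"jaw": 0}, {"jaw": 0}]'
A="$(python3 -c "
from h import *;p=sw(-.008,0);print(p[0],p[1],.1025,SA)")"; python3 to.py $A; python3 drive.py '[{"jaw": 0}, {"jaw": 0}]'; python3 to.py $A; python3 -c "
from plant import ctrl
import numpy as np
from h import *
for i in range(4):
    ctrl.snapshot('top');o=ctrl.get_obs();print(o['tool_pos'].round(4),o['orientation'].round(2))"
```

```text
clock: 20.78
tool_pos: [0.6414, 0.0406, 0.127]
orientation: [-180.0, -0.0, -2.4]
force: [0.1, -0.5, -3.9]
opening: 0.0115
gripper_force: 30.0
now 20.775 [0.6414 0.0406 0.127 ] [-1.7998e+02 -4.0000e-02 -2.4500e+00]
[-0.0007  0.      0.0245] turn 0.12
clock: 21.02
tool_pos: [0.6413, 0.0405, 0.1265]
orientation: [180.0, 0.0, -2.4]
force: [0.6, -0.3, -3.7]
opening: 0.0115
gripper_force: 30.0
now 21.025 [0.6413 0.0405 0.1265] [180.     0.    -2.45]
[-0.0006 -0.      0.024 ] turn 0.12
[0.6413 0.0405 0.1265] [ 1.80e+02  1.00e-02 -2.45e+00]
[0.6413 0.0405 0.1265] [ 1.7999e+02  1.0000e-02 -2.4500e+00]
[0.6413 0.0405 0.1265] [ 1.80e+02  1.00e-02 -2.45e+00]
[0.6413 0.0406 0.1265] [180.     0.    -2.45]
```

To row units: 0.0195 m / 0.5 = 0.039, 0.017 m / 0.5 = 0.034, 0.1 degrees / 90 = 0.0011.

```bash
python3 drive.py '[{"tx": -0.0012, "tz": 0.012, "twist": 0.0011, "jaw": 0}, {"tx": -0.0012, "tz": 0.022, "twist": 0.0011, "jaw": 0}, {"tx": -0.0012, "tz": 0.028, "twist": 0.0011, "jaw": 0}, {"tx": -0.0012, "tz": 0.034, "twist": 0.0011, "jaw": 0}, {"tx": -0.0012, "tz": 0.039, "twist": 0.0011, "jaw": 0}, {"tx": -0.0012, "tz": 0.039, "twist": 0.0011, "jaw": 0}, {"tx": -0.0012, "tz": 0.039, "twist": 0.0011, "jaw": 0}]'
python3 drive.py '[{"tz": 0.002, "jaw": 0}, {"tz": 0.004, "jaw": 0}, {"tz": 0.006, "jaw": 0}, {"tz": 0.008, "jaw": 0}, {"tz": 0.009, "jaw": 0}, {"tz": 0.009, "jaw": 0}]'
```

```text
clock: 22.1
tool_pos: [0.6408, 0.0406, 0.1072]
orientation: [-180.0, -0.0, -2.5]
force: [0.8, 0.4, -3.3]
opening: 0.0119
gripper_force: 30.0
clock: 22.85
tool_pos: [0.6407, 0.0406, 0.1027]
orientation: [180.0, -0.0, -2.5]
force: [-0.3, -0.2, -2.0]
opening: 0.0117
gripper_force: 30.0
```

To row units: -0.14 m / 0.5 = -0.28, -0.03 m / 0.5 = -0.06.

```bash
python3 drive.py '[{"tz": 0.002, "jaw": 0}, {"tz": 0.002, "jaw": 0.05}, {"tz": 0.002, "jaw": 0.05}, {"tz": 0.002, "jaw": 0.05}, {"tz": 0.002, "jaw": 0.05}, {"tz": -0.06, "jaw": 0.05}, {"tz": -0.16, "jaw": 0.05}, {"tz": -0.28, "jaw": 0.05}]'
python3 to.py .43 -.04 .30 -2.57
```

```text
clock: 23.85
tool_pos: [0.6401, 0.0404, 0.243]
orientation: [180.0, 0.1, -2.5]
force: [1.2, -0.7, -0.3]
opening: 0.05
gripper_force: 0.0
now 23.85 [0.6401 0.0404 0.243 ] [ 1.7995e+02  1.3000e-01 -2.5500e+00]
[-0.2064  0.0897 -0.0564] turn 0.02
```

To row units: -0.226 m / 0.5 = -0.452, -0.05 m / 0.5 = -0.1.

```bash
python3 drive.py '[{"tx": -0.06, "ty": 0.02, "tz": -0.1, "jaw": 0.05}, {"tx": -0.14, "ty": 0.06, "tz": -0.2, "jaw": 0.05}, {"tx": -0.24, "ty": 0.1, "tz": -0.234, "jaw": 0.05}, {"tx": -0.34, "ty": 0.14, "tz": -0.234, "jaw": 0.05}, {"tx": -0.42, "ty": 0.18, "tz": -0.234, "jaw": 0.05}, {"tx": -0.452, "ty": 0.18, "tz": -0.234, "jaw": 0.05}, {"tx": -0.452, "ty": 0.18, "tz": -0.234, "jaw": 0.05}, {"tx": -0.452, "ty": 0.18, "tz": -0.234, "jaw": 0.05}]'
cat > fl.py <<'E'
# hubs: flat tops near given height on black mat
import sys
from h import *
cam=sys.argv[1]; rz=float(sys.argv[2]) if len(sys.argv)>2 else .034
s,o=snap(cam); P=cloud(s,o); Z=P[...,2]
m=(abs(Z-rz)<.006)&(P[...,0]>.36)&(P[...,0]<.53)&(abs(P[...,1])<.22)&(s["z_map"]>0)&~blue(s["frame"])
for k,a,c in blobs(m,40):
    q=P[k]; (e,r)=cv2.minEnclosingCircle((q[:,:2]*1e3).astype(np.float32)); print(a,c.round(),"hub",np.round(e,1),"med",(np.median(q,0)*1e3).round(1),"r",round(r,1))
E
python3 fl.py wrist; python3 fl.py top
python3 fit.py top .10 .6487 .0402 -2.57 blue
python3 -c "
from h import *
s,o=snap('wrist');cv2.imwrite('pics/w5.png',s['frame'][:,:,::-1])"
```

```text
clock: 24.85
tool_pos: [0.4117, -0.0389, 0.3595]
orientation: [180.0, -0.0, -2.5]
force: [0.1, 0.5, 0.3]
opening: 0.0498
gripper_force: 0.0
264 [280. 137.] hub [449.9 -41.7] med [450.2 -41.6  34.4] r 11.7
265 [224. 143.] hub [445.   31.1] med [445.4  30.6  34.4] r 11.8
268 [364. 155.] hub [ 421.2 -150.9] med [ 421.6 -150.5   34.2] r 11.9
49 [222. 132.] [0.7293 0.0815] 0.0988 size [19.5 17.4] 0 0.002
49 [262. 133.] [ 0.7244 -0.0108] 0.0991 size [18.7 18.5] 1 0.003
33 [241. 166.] [0.6473 0.0383] 0.0958 size [23.6  9.2] 3 0.09
53 [219. 199.] [0.5703 0.0881] 0.0999 size [19.1 18.7] 2 0.002
centre [0.6473 0.0388] yaw -2.67 res mm [[-0.0, 0.4], [-0.7, 0.0], [0.7, -0.4]]
```

View pics/w5.png

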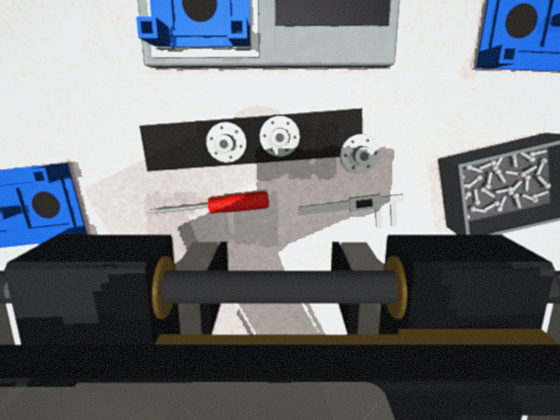

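The view shows tray 1 down on the plate at top left. Two flanges sit at (224,143) and (280,137). The third has been knocked to (364,155) at the mat's corner. The tray rims read about 0.100 m, so tray 1 is fully down.

```bash
python3 to.py .450 -.0417 .1 -2.57 .450 -.0417 .040 -2.57
python3 drive.py '[{"tx": 0.04, "ty": 0.004, "tz": 0.1, "jaw": 0.05}, {"tx": 0.077, "ty": 0.003, "tz": 0.2, "jaw": 0.05}, {"tx": 0.077, "ty": 0.003, "tz": 0.3, "jaw": 0.05}, {"tx": 0.077, "ty": 0.003, "tz": 0.4, "jaw": 0.05}, {"tx": 0.077, "ty": 0.003, "tz": 0.48, "jaw": 0.05}, {"tx": 0.077, "ty": 0.003, "tz": 0.52, "jaw": 0.05}, {"tx": 0.077, "ty": 0.003, "tz": 0.52, "jaw": 0.05}, {"tx": 0.077, "ty": 0.003, "tz": 0.52, "jaw": 0.05}]'
python3 to.py .450 -.0417 .040 -2.57
```

```text
now 25.05 [ 0.4116 -0.039   0.3591] [ 1.7997e+02  7.0000e-02 -2.5400e+00]
[0.0388 0.0008 0.259 ] turn 0.03
[0.0389 0.0008 0.319 ] turn 0.03
clock: 26.05
tool_pos: [0.4501, -0.0424, 0.1001]
orientation: [180.0, -0.0, -2.5]
force: [0.7, -0.2, 0.0]
opening: 0.0501
gripper_force: 0.0
now 26.05 [ 0.4501 -0.0424  0.1001] [ 1.7999e+02 -3.0000e-02 -2.5300e+00]
[-0.0001 -0.0007  0.0601] turn 0.04
```

To row units: 0.06 m / 0.5 = 0.12, 0.05 m / 0.5 = 0.1.

```bash
python3 drive.py '[{"ty": -0.0014, "tz": 0.06, "jaw": 0.05}, {"ty": -0.0014, "tz": 0.1, "jaw": 0.05}, {"ty": -0.0014, "tz": 0.12, "jaw": 0.05}, {"ty": -0.0014, "tz": 0.12, "jaw": 0.05}, {"ty": -0.0014, "tz": 0.12, "jaw": 0.01}, {"ty": -0.0014, "tz": 0.12, "jaw": 0.01}, {"ty": -0.0014, "tz": 0.12, "jaw": 0.01}, {"ty": -0.0014, "tz": 0.12, "jaw": 0.01}]'
python3 drive.py '[{"jaw": 0.01}, {"jaw": 0.01}, {"tz": -0.04, "jaw": 0.01}, {"tz": -0.12, "jaw": 0.01}, {"tz": -0.24, "jaw": 0.01}, {"tz": -0.24, "jaw": 0.01}, {"tz": -0.24, "jaw": 0.01}]'
python3 to.py $(python3 -c "
from h import *;p=sw(-.045,0);print(p[0],p[1],.16,SA,p[0],p[1],.091,SA)")
```

```text
clock: 27.05
tool_pos: [0.4496, -0.0417, 0.04]
orientation: [-180.0, -0.0, -2.5]
force: [-0.6, 0.9, 4.3]
opening: 0.023
gripper_force: 30.0
clock: 27.92
tool_pos: [0.4486, -0.0418, 0.1591]
orientation: [-180.0, 0.0, -2.6]
force: [0.2, 0.2, -3.2]
opening: 0.0234
gripper_force: 30.0
now 27.925 [ 0.4486 -0.0418  0.1591] [-1.7997e+02  3.0000e-02 -2.5800e+00]
[ 0.1512 -0.0909 -0.001 ] turn -0.01
[ 0.1512 -0.0909  0.068 ] turn -0.01
```

To row units: 0.1512 m / 0.5 = 0.3024, 0.12 m / 0.5 = 0.24.

```bash
python3 drive.py '[{"tx": 0.06, "ty": -0.04, "jaw": 0.01}, {"tx": 0.16, "ty": -0.1, "jaw": 0.01}, {"tx": 0.24, "ty": -0.15, "jaw": 0.01}, {"tx": 0.3024, "ty": -0.1818, "jaw": 0.01}, {"tx": 0.3024, "ty": -0.1818, "tz": 0.02, "jaw": 0.01}, {"tx": 0.3024, "ty": -0.1818, "tz": 0.06, "jaw": 0.01}, {"tx": 0.3024, "ty": -0.1818, "tz": 0.06, "jaw": 0.01}, {"tx": 0.3024, "ty": -0.1818, "tz": 0.06, "jaw": 0.01}]'
python3 to.py $(python3 -c "
from h import *;p=sw(-.045,0);print(p[0],p[1],.091,SA)")
```

```text
clock: 28.92
tool_pos: [0.6039, 0.0419, 0.1292]
orientation: [180.0, 0.1, -2.6]
force: [0.2, -0.1, -2.2]
opening: 0.0231
gripper_force: 30.0
now 28.925 [0.6039 0.0419 0.1292] [ 1.7996e+02  6.0000e-02 -2.5500e+00]
[-0.0002 -0.0003  0.0382] turn 0.02
```

To row units: 0.038 m / 0.5 = 0.076, 0.037 m / 0.5 = 0.074.

```bash
python3 drive.py '[{"tz": 0.03, "jaw": 0.01}, {"tz": 0.05, "jaw": 0.01}, {"tz": 0.064, "jaw": 0.01}, {"tz": 0.074, "jaw": 0.01}, {"tz": 0.076, "jaw": 0.01}, {"tz": 0.076, "jaw": 0.01}]'
python3 drive.py '[{"jaw": 0.045}, {"jaw": 0.045}, {"jaw": 0.045}, {"jaw": 0.045}, {"tz": -0.08, "jaw": 0.045}, {"tz": -0.2, "jaw": 0.045}, {"tx": -0.04, "tz": -0.32, "jaw": 0.045}, {"tx": -0.12, "tz": -0.44, "jaw": 0.045}]'
python3 to.py .49 .04 .36 -2.57
```

```text
clock: 29.68
tool_pos: [0.6046, 0.0423, 0.0917]
orientation: [-180.0, -0.0, -2.5]
force: [0.5, -0.5, -1.8]
opening: 0.023
gripper_force: 30.0
clock: 30.68
tool_pos: [0.5502, 0.0446, 0.305]
orientation: [180.0, -0.1, -2.6]
force: [0.5, 1.5, 0.3]
opening: 0.0448
gripper_force: 0.0
now 30.675 [0.5502 0.0446 0.305 ] [ 1.80e+02 -5.00e-02 -2.57e+00]
[-0.0599  0.0073 -0.0551] turn 0.0
```

To row units: -0.05 m / 0.5 = -0.1, -0.04 m / 0.5 = -0.08.

```bash
python3 drive.py '[{"tz": -0.08, "jaw": 0.05}, {"tz": -0.1, "jaw": 0.05}, {"tz": -0.1, "jaw": 0.05}, {"tz": -0.1, "jaw": 0.05}]'
python3 - <<'E'
from h import *
s,o=snap('wrist');cv2.imwrite('pics/w6.png',s['frame'][:,:,::-1])
P=cloud(s,o);S=ws(P);Z=P[...,2];nb=~blue(s["frame"])
m=(abs(S[...,0]+.045)<.035)&(abs(S[...,1])<.03)&nb
for z0 in(.084,.062):
  for k,a,c in blobs(m&(abs(Z-z0)<.005),60):
    q=np.c_[S[k],Z[k]]; n=np.linalg.svd(q-q.mean(0),full_matrices=False)[2][2]
    print(z0,a,cv2.minEnclosingCircle((S[k]*1e3).astype(np.float32)),np.median(q,0).round(4),"tilt",np.degrees(np.arccos(abs(n[2]))).round(1))
E
python3 fit.py wrist .10 .6487 .0402 -2.57 blue; python3 fl.py top
```

```text
clock: 31.18
tool_pos: [0.5498, 0.0446, 0.3512]
orientation: [180.0, 0.2, -2.6]
force: [-0.2, -0.1, 0.1]
opening: 0.0502
gripper_force: 0.0
0.084 351 ((-43.95899963378906, -0.5215120911598206), 11.805965423583984) [-0.0439 -0.0002  0.0844] tilt 0.6
0.062 1296 ((-43.996150970458984, -0.2779950797557831), 26.95685386657715) [-0.0425 -0.0002  0.0623] tilt 0.0
153 [233.   5.] [0.7243 0.0821] 0.1 size [19.5  7. ] 0 0.006
141 [325.   5.] [ 0.72   -0.0089] 0.1001 size [19.2  6.7] 1 0.007
268 [279.  82.] [0.6487 0.04  ] 0.0956 size [10.6 26.9] 1 0.092
228 [238. 158.] [0.5716 0.0889] 0.1003 size [19.7 19.4] 2 0.001
242 [321. 158.] [ 0.5676 -0.0022] 0.1001 size [19.6 19.6] 3 0.001
centre [0.6495 0.0398] yaw -2.55 res mm [[-0.0, -0.4], [0.0, 0.4]]
79 [247. 255.] hub [443.8  30.6] med [444.9  29.6  33.4] r 11.8
79 [323. 264.] hub [ 420.  -151.6] med [ 421.  -151.5   33. ] r 11.7
```

View pics/w6.png

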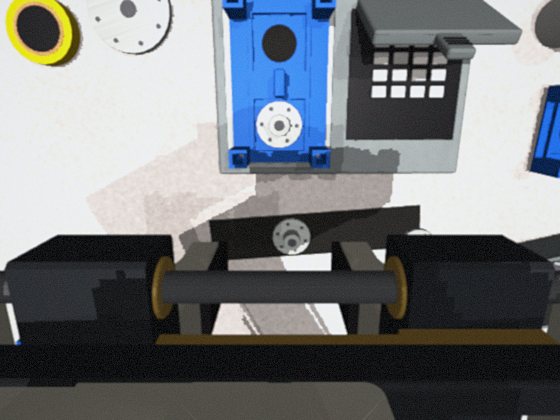

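Flange 1 lies flat in the nest: the disc at (279,126) has its top at 0.062 m and no tilt. Next is tray C.

To row units: -0.345 m / 0.5 = -0.69, -0.32 m / 0.5 = -0.64, 80 degrees / 90 = 0.8889.

```bash
python3 to.py .36 .398 .36 -86.3
python3 drive.py '[{"tx": -0.04, "ty": -0.1, "tz": -0.01, "twist": 0.1111, "jaw": 0.05}, {"tx": -0.1, "ty": -0.18, "tz": -0.018, "twist": 0.2222, "jaw": 0.05}, {"tx": -0.16, "ty": -0.28, "tz": -0.018, "twist": 0.3333, "jaw": 0.05}, {"tx": -0.22, "ty": -0.38, "tz": -0.018, "twist": 0.4444, "jaw": 0.05}, {"tx": -0.28, "ty": -0.48, "tz": -0.018, "twist": 0.5556, "jaw": 0.05}, {"tx": -0.34, "ty": -0.56, "tz": -0.018, "twist": 0.6667, "jaw": 0.05}, {"tx": -0.38, "ty": -0.64, "tz": -0.018, "twist": 0.7778, "jaw": 0.05}, {"tx": -0.41, "ty": -0.69, "tz": -0.018, "twist": 0.8889, "jaw": 0.05}]'
python3 to.py .36 .398 .36 -86.3
```

```text
now 31.325 [0.55   0.0446 0.3515] [ 1.7994e+02  1.3000e-01 -2.5500e+00]
[-0.2056 -0.3446 -0.0084] turn 83.75
clock: 32.33
tool_pos: [0.3595, 0.4003, 0.361]
orientation: [180.0, -0.1, -82.3]
force: [-0.0, -0.2, 0.5]
opening: 0.05
gripper_force: 0.0
now 32.325 [0.3595 0.4003 0.361 ] [ 1.7995e+02 -7.0000e-02 -8.2280e+01]
[ 0.0024 -0.0002  0.001 ] turn 4.02
```

To row units: 0.002 m / 0.5 = 0.004, 0.001 m / 0.5 = 0.002, 4 degrees / 90 = 0.0444.

```bash
python3 drive.py '[{"tx": 0.004, "tz": 0.002, "twist": 0.0444, "jaw": 0.05}, {"tx": 0.004, "tz": 0.002, "twist": 0.0444, "jaw": 0.05}, {"tx": 0.004, "tz": 0.002, "twist": 0.0444, "jaw": 0.05}, {"tx": 0.004, "tz": 0.002, "twist": 0.0444, "jaw": 0.05}]'; python3 fit.py wrist .06 .364 .338 -86.3 blue
```

```text
clock: 32.83
tool_pos: [0.3613, 0.3962, 0.361]
orientation: [-180.0, -0.0, -86.0]
force: [-0.3, -0.9, -0.0]
opening: 0.0497
gripper_force: 0.0
201 [240.  52.] [0.4161 0.2629] 0.0602 size [18.7 18.7] 0 0.002
197 [318.  52.] [0.3253 0.2567] 0.06 size [18.9 18.9] 1 0.003
184 [280. 122.] [0.3652 0.3387] 0.0557 size [11.  26.2] 2 0.091
180 [244. 186.] [0.4054 0.4213] 0.0601 size [19.2 20.2] 2 0.001
166 [315. 186.] [0.3147 0.4152] 0.0599 size [18.1 19.5] 3 0.002
centre [0.3653 0.339 ] yaw -86.14 res mm [[-0.6, 0.6], [0.5, 0.6], [-0.5, -0.6], [0.6, -0.6]]
```

To row units: 0.27 m / 0.5 = 0.54, 0.24 m / 0.5 = 0.48, 0.2 degrees / 90 = 0.0022.

```bash
python3 to.py .3653 .339 .058 -86.14
python3 drive.py '[{"tx": 0.06, "ty": 0.002, "tz": 0.1, "twist": 0.0022, "jaw": 0.05}, {"tx": 0.1148, "ty": 0.002, "tz": 0.2, "twist": 0.0022, "jaw": 0.05}, {"tx": 0.1148, "ty": 0.002, "tz": 0.3, "twist": 0.0022, "jaw": 0.05}, {"tx": 0.1148, "ty": 0.002, "tz": 0.4, "twist": 0.0022, "jaw": 0.05}, {"tx": 0.1148, "ty": 0.002, "tz": 0.48, "twist": 0.0022, "jaw": 0.05}, {"tx": 0.1148, "ty": 0.002, "tz": 0.54, "twist": 0.0022, "jaw": 0.05}, {"tx": 0.1148, "ty": 0.002, "tz": 0.54, "twist": 0.0022, "jaw": 0.05}, {"tx": 0.1148, "ty": 0.002, "tz": 0.54, "twist": 0.0022, "jaw": 0.05}]'; python3 to.py .3653 .339 .058 -86.14
```

```text
now 32.875 [0.3613 0.3962 0.361 ] [-1.7999e+02  1.0000e-02 -8.6010e+01]
[ 0.0574 -0.      0.303 ] turn 0.13
clock: 33.88
tool_pos: [0.3646, 0.3398, 0.0921]
orientation: [-179.9, 0.1, -86.2]
force: [-0.2, -0.2, 1.2]
opening: 0.0505
gripper_force: 0.0
now 33.875 [0.3646 0.3398 0.0921] [-1.7995e+02  5.0000e-02 -8.6200e+01]
[ 0.0009 -0.0007  0.0341] turn -0.06
```

To row units: 0.033 m / 0.5 = 0.066, 0.02 m / 0.5 = 0.04.

```bash
python3 drive.py '[{"ty": -0.0014, "tz": 0.04, "jaw": 0.05}, {"ty": -0.0014, "tz": 0.066, "jaw": 0.05}, {"ty": -0.0014, "tz": 0.066, "jaw": 0.04}, {"ty": -0.0014, "tz": 0.066, "jaw": 0.0}, {"ty": -0.0014, "tz": 0.066, "jaw": 0}, {"ty": -0.0014, "tz": 0.066, "jaw": 0}, {"ty": -0.0014, "tz": 0.066, "jaw": 0}, {"ty": -0.0014, "tz": 0.066, "jaw": 0}]'
python3 drive.py '[{"jaw": 0}, {"jaw": 0}, {"tz": -0.04, "jaw": 0}, {"tz": -0.14, "jaw": 0}, {"tz": -0.26, "jaw": 0}, {"tz": -0.36, "jaw": 0}, {"tz": -0.4, "jaw": 0}, {"tz": -0.4, "jaw": 0}]'
python3 held.py
python3 to.py $(python3 -c "
from h import *;p=sw(0,0);print(p[0],p[1],.26,SA)")
```

```text
clock: 34.88
tool_pos: [0.3647, 0.3394, 0.0582]
orientation: [-180.0, 0.0, -86.2]
force: [-1.4, 0.5, 3.4]
opening: 0.0123
gripper_force: 30.0
clock: 35.88
tool_pos: [0.3648, 0.3394, 0.2586]
orientation: [-180.0, 0.1, -86.2]
force: [0.7, 0.4, -4.8]
opening: 0.0119
gripper_force: 30.0
2896 [154.  81.] [ 80.5 -45.8] [19.5 20.9] -1.6
2979 [403.  81.] [80.3 45.8] [19.4 20.3] -1.4
mid [80.4 -0. ] tray x in tool 0.4 skew deg 0.09 gap 91.6
now 35.925 [0.3643 0.3388 0.257 ] [ 1.7994e+02 -1.0000e-02 -8.6250e+01]
[ 0.3165 -0.2643 -0.0032] turn -83.68
```

To row units: 0.3 m / 0.5 = 0.6, 0.19 m / 0.5 = 0.38, -78 degrees / 90 = -0.8667.

```bash
python3 drive.py '[{"tx": 0.06, "ty": -0.05, "twist": -0.1111, "jaw": 0}, {"tx": 0.14, "ty": -0.12, "twist": -0.2222, "jaw": 0}, {"tx": 0.22, "ty": -0.18, "twist": -0.3333, "jaw": 0}, {"tx": 0.3, "ty": -0.25, "twist": -0.4444, "jaw": 0}, {"tx": 0.38, "ty": -0.32, "twist": -0.5556, "jaw": 0}, {"tx": 0.46, "ty": -0.39, "twist": -0.6667, "jaw": 0}, {"tx": 0.54, "ty": -0.45, "twist": -0.7778, "jaw": 0}, {"tx": 0.6, "ty": -0.5, "twist": -0.8667, "jaw": 0}]'
python3 to.py $(python3 -c "
from h import *;p=sw(-.0004,0);print(p[0],p[1],.185,SA)")
```

```text
clock: 36.92
tool_pos: [0.634, 0.0542, 0.2544]
orientation: [179.9, 0.3, -8.0]
force: [0.4, 0.3, -3.3]
opening: 0.0115
gripper_force: 30.0
now 36.925 [0.634  0.0542 0.2544] [179.88   0.26  -7.99]
[0.0164 0.0118 0.0694] turn -5.42
```

To row units: 0.068 m / 0.5 = 0.136, 0.06 m / 0.5 = 0.12, -5.4 degrees / 90 = -0.06.

```bash
python3 drive.py '[{"tx": 0.02, "ty": 0.016, "twist": -0.06, "jaw": 0}, {"tx": 0.029, "ty": 0.024, "twist": -0.06, "jaw": 0}, {"tx": 0.029, "ty": 0.024, "tz": 0.06, "twist": -0.06, "jaw": 0}, {"tx": 0.029, "ty": 0.024, "tz": 0.12, "twist": -0.06, "jaw": 0}, {"tx": 0.029, "ty": 0.024, "tz": 0.136, "twist": -0.06, "jaw": 0}, {"tx": 0.029, "ty": 0.024, "tz": 0.136, "twist": -0.06, "jaw": 0}, {"tx": 0.029, "ty": 0.024, "tz": 0.136, "twist": -0.06, "jaw": 0}, {"tx": 0.029, "ty": 0.024, "tz": 0.136, "twist": -0.06, "jaw": 0}]'; python3 held.py; python3 to.py $(python3 -c "
from h import *;p=sw(-.0004,0);print(p[0],p[1],.1485,SA)")
```

```text
clock: 37.92
tool_pos: [0.6471, 0.0426, 0.1912]
orientation: [-180.0, -0.1, -2.8]
force: [-0.1, 0.5, -2.4]
opening: 0.0119
gripper_force: 30.0
3072 [154.  81.] [ 80.4 -45.5] [19.6 20.8] -1.4
3083 [404.  81.] [80.3 46.3] [19.5 21.1] -1.3
mid [80.4  0.4] tray x in tool 0.4 skew deg 0.08 gap 91.8
now 37.975 [0.647  0.0426 0.191 ] [-1.7997e+02 -9.0000e-02 -2.8200e+00]
[0.0014 0.0023 0.0425] turn -0.25
```

To row units: 0.026 m / 0.5 = 0.052, 0.02 m / 0.5 = 0.04, -0.25 degrees / 90 = -0.0028.

```bash
python3 drive.py '[{"tx": 0.0026, "ty": 0.0046, "tz": 0.02, "twist": -0.0028, "jaw": 0}, {"tx": 0.0026, "ty": 0.0046, "tz": 0.04, "twist": -0.0028, "jaw": 0}, {"tx": 0.0026, "ty": 0.0046, "tz": 0.052, "twist": -0.0028, "jaw": 0}, {"tx": 0.0026, "ty": 0.0046, "tz": 0.052, "twist": -0.0028, "jaw": 0}, {"tx": 0.0026, "ty": 0.0046, "tz": 0.052, "twist": -0.0028, "jaw": 0}, {"tx": 0.0026, "ty": 0.0046, "tz": 0.052, "twist": -0.0028, "jaw": 0}]'; python3 to.py $(python3 -c "
from h import *;p=sw(-.0004,0);print(p[0],p[1],.1485,SA)")
```

```text
clock: 38.72
tool_pos: [0.648, 0.0401, 0.1643]
orientation: [-180.0, -0.0, -2.6]
force: [0.5, 0.2, -4.1]
opening: 0.0118
gripper_force: 30.0
now 38.725 [0.648  0.0401 0.1643] [-1.7999e+02 -4.0000e-02 -2.5600e+00]
[ 0.0003 -0.0001  0.0158] turn 0.01
```

To row units: 0.0158 m / 0.5 = 0.0316, 0.015 m / 0.5 = 0.03.

```bash
python3 drive.py '[{"tx": 0.0006, "tz": 0.008, "jaw": 0}, {"tx": 0.0006, "tz": 0.014, "jaw": 0}, {"tx": 0.0006, "tz": 0.018, "jaw": 0}, {"tx": 0.0006, "tz": 0.022, "jaw": 0}, {"tx": 0.0006, "tz": 0.026, "jaw": 0}, {"tx": 0.0006, "tz": 0.03, "jaw": 0}, {"tx": 0.0006, "tz": 0.0316, "jaw": 0}, {"tx": 0.0006, "tz": 0.0316, "jaw": 0}]'
python3 drive.py '[{"tz": 0.002, "jaw": 0}, {"tz": 0.002, "jaw": 0.045}, {"tz": 0.002, "jaw": 0.045}, {"tz": 0.002, "jaw": 0.045}, {"tz": 0.002, "jaw": 0.045}, {"tz": -0.06, "jaw": 0.045}, {"tz": -0.16, "jaw": 0.045}, {"tz": -0.28, "jaw": 0.045}]'
python3 to.py .40 .01 .36 -2.57
```

```text
clock: 39.72
tool_pos: [0.6481, 0.04, 0.1486]
orientation: [180.0, -0.0, -2.6]
force: [-2.0, -0.4, 1.4]
opening: 0.0119
gripper_force: 30.0
clock: 40.72
tool_pos: [0.6475, 0.0399, 0.2886]
orientation: [180.0, 0.1, -2.6]
force: [0.5, 0.7, 0.0]
opening: 0.0451
gripper_force: 0.0
now 40.725 [0.6475 0.0399 0.2886] [ 1.7995e+02  1.3000e-01 -2.5700e+00]
[-0.2461  0.041  -0.0708] turn 0.0
```

Seated without force. Next I'll view the flanges, aiming midway between the two left.

To row units: -0.237 m / 0.5 = -0.474, -0.235 m / 0.5 = -0.47.

```bash
python3 drive.py '[{"tx": -0.08, "ty": 0.02, "tz": -0.1, "jaw": 0.05}, {"tx": -0.18, "ty": 0.06, "tz": -0.14, "jaw": 0.05}, {"tx": -0.28, "ty": 0.1, "tz": -0.14, "jaw": 0.05}, {"tx": -0.38, "ty": 0.14, "tz": -0.14, "jaw": 0.05}, {"tx": -0.47, "ty": 0.18, "tz": -0.14, "jaw": 0.05}, {"tx": -0.474, "ty": 0.18, "tz": -0.14, "jaw": 0.05}, {"tx": -0.474, "ty": 0.18, "tz": -0.14, "jaw": 0.05}, {"tx": -0.474, "ty": 0.18, "tz": -0.14, "jaw": 0.05}]'
python3 fl.py wrist
python3 fit.py top .15 .6487 .0402 -2.57 blue
python3 - <<'E'
from h import *
s,o=snap('wrist'); P=cloud(s,o); Z=P[...,2]
m=(np.hypot(P[...,0]-.4215,P[...,1]+.1507)<.025)&(np.hypot(P[...,0]-.4215,P[...,1]+.1507)>.014)
q=P[m]; n=np.linalg.svd(q-q.mean(0),full_matrices=False)[2][2]; print(len(q),"disc",np.median(q,0).round(4),"normal",n.round(3))
cv2.imwrite('pics/w7.png',cv2.resize(s['frame'][90:240,250:450,::-1],None,fx=4,fy=4))
E
```

```text
clock: 41.72
tool_pos: [0.408, -0.0389, 0.3579]
orientation: [180.0, 0.0, -2.6]
force: [0.6, 0.7, 0.5]
opening: 0.0498
gripper_force: 0.0
268 [224. 140.] hub [445.1  31.1] med [445.3  30.8  34.4] r 11.7
272 [364. 153.] hub [ 421.  -150.8] med [ 421.5 -150.3   34.2] r 11.8
53 [219. 124.] [0.7286 0.0809] 0.1485 size [19.8 18.4] 0 0.003
47 [261. 126.] [ 0.7238 -0.01  ] 0.149 size [17.6 17.6] 1 0.003
38 [239. 161.] [0.6458 0.0387] 0.1458 size [ 8.7 17.7] 3 0.089
58 [216. 196.] [0.5699 0.0883] 0.1485 size [19.2 20. ] 2 0.002
58 [259. 197.] [ 0.5662 -0.0033] 0.1492 size [19.5 20.1] 3 0.001
centre [0.6471 0.039 ] yaw -2.58 res mm [[-0.5, -0.4], [-1.2, 0.6], [0.6, -0.2], [1.1, 0.1]]
678 disc [ 0.4241 -0.1485  0.0124] normal [-0.005 -0.004  1.   ]
```

View pics/w7.png

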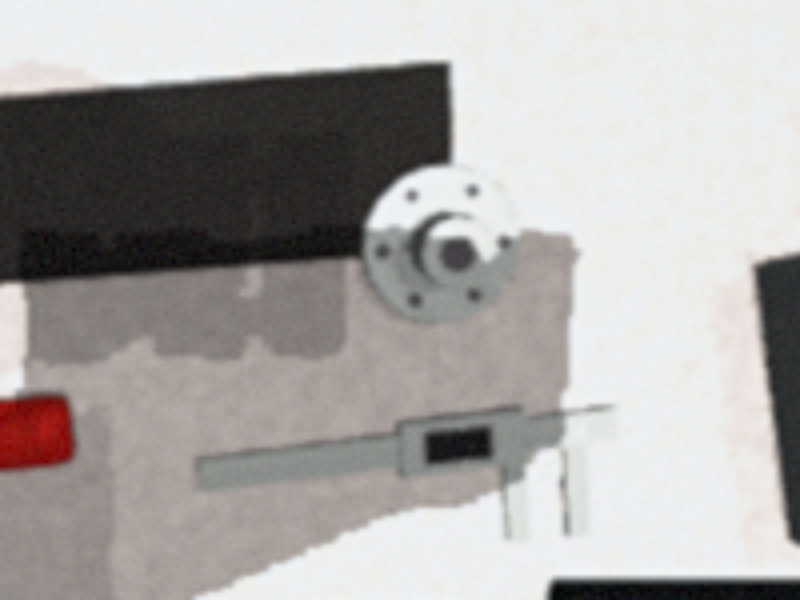

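The crop shows the knocked flange at (440,245), half off the mat's corner. Depth shows it flat and level with the mat top, so it can be picked as it is.

To row units: 0.258 m / 0.5 = 0.516, 0.24 m / 0.5 = 0.48.

```bash
python3 to.py .4213 -.1505 .1 -2.57
python3 drive.py '[{"tx": 0.02, "ty": 0.1, "tz": 0.1, "jaw": 0.05}, {"tx": 0.037, "ty": 0.22, "tz": 0.2, "jaw": 0.05}, {"tx": 0.037, "ty": 0.224, "tz": 0.3, "jaw": 0.05}, {"tx": 0.037, "ty": 0.224, "tz": 0.4, "jaw": 0.05}, {"tx": 0.037, "ty": 0.224, "tz": 0.48, "jaw": 0.05}, {"tx": 0.037, "ty": 0.224, "tz": 0.516, "jaw": 0.05}, {"tx": 0.037, "ty": 0.224, "tz": 0.516, "jaw": 0.05}, {"tx": 0.037, "ty": 0.224, "tz": 0.516, "jaw": 0.05}]'
python3 to.py .4213 -.1505 .040 -2.57
```

```text
now 41.875 [ 0.4079 -0.039   0.3577] [ 1.7997e+02  7.0000e-02 -2.5600e+00]
[0.0188 0.1106 0.2577] turn 0.01
clock: 42.88
tool_pos: [0.4215, -0.152, 0.1007]
orientation: [180.0, -0.0, -2.5]
force: [-0.2, -0.0, -0.2]
opening: 0.0498
gripper_force: 0.0
now 42.875 [ 0.4215 -0.152   0.1007] [ 1.7999e+02 -3.0000e-02 -2.5500e+00]
[-0.0003 -0.0015  0.0607] turn 0.02
```

To row units: 0.0605 m / 0.5 = 0.121, 0.05 m / 0.5 = 0.1.

```bash
python3 drive.py '[{"ty": -0.003, "tz": 0.06, "jaw": 0.05}, {"ty": -0.003, "tz": 0.1, "jaw": 0.05}, {"ty": -0.003, "tz": 0.121, "jaw": 0.05}, {"ty": -0.003, "tz": 0.121, "jaw": 0.05}, {"ty": -0.003, "tz": 0.121, "jaw": 0.01}, {"ty": -0.003, "tz": 0.121, "jaw": 0.01}, {"ty": -0.003, "tz": 0.121, "jaw": 0.01}, {"ty": -0.003, "tz": 0.121, "jaw": 0.01}]'
python3 drive.py '[{"jaw": 0.01}, {"jaw": 0.01}, {"tz": -0.04, "jaw": 0.01}, {"tz": -0.12, "jaw": 0.01}, {"tz": -0.24, "jaw": 0.01}, {"tz": -0.36, "jaw": 0.01}, {"tz": -0.4, "jaw": 0.01}, {"tz": -0.4, "jaw": 0.01}]'
python3 to.py $(python3 -c "
from h import *;p=sw(.045,0);print(p[0],p[1],.24,SA)")
```

```text
clock: 43.88
tool_pos: [0.4211, -0.1505, 0.04]
orientation: [180.0, -0.0, -2.6]
force: [-1.2, 0.3, 3.9]
opening: 0.0231
gripper_force: 30.0
clock: 44.88
tool_pos: [0.4212, -0.1503, 0.2408]
orientation: [-180.0, -0.2, -2.6]
force: [0.2, 0.5, -2.9]
opening: 0.0228
gripper_force: 30.0
now 44.875 [ 0.4212 -0.1503  0.2408] [-179.96   -0.18   -2.57]
[ 0.2637 -0.2006  0.0017] turn -0.0
```

To row units: 0.26 m / 0.5 = 0.52, 0.22 m / 0.5 = 0.44.

```bash
python3 drive.py '[{"ty": -0.08, "jaw": 0.01}, {"ty": -0.18, "jaw": 0.01}, {"tx": 0.06, "ty": -0.28, "jaw": 0.01}, {"tx": 0.14, "ty": -0.36, "jaw": 0.01}, {"tx": 0.24, "ty": -0.4012, "jaw": 0.01}, {"tx": 0.34, "ty": -0.4012, "jaw": 0.01}, {"tx": 0.44, "ty": -0.4012, "jaw": 0.01}, {"tx": 0.52, "ty": -0.4012, "jaw": 0.01}]'
python3 drive.py '[{"tx": 0.0074, "jaw": 0.01}, {"tx": 0.0074, "tz": 0.06, "jaw": 0.01}, {"tx": 0.0074, "tz": 0.12, "jaw": 0.01}, {"tx": 0.0074, "tz": 0.12, "jaw": 0.01}, {"tx": 0.0074, "tz": 0.12, "jaw": 0.01}, {"tx": 0.0074, "tz": 0.12, "jaw": 0.01}]'
python3 to.py $(python3 -c "
from h import *;p=sw(.045,0);print(p[0],p[1],.1405,SA)")
```

```text
clock: 45.88
tool_pos: [0.6903, 0.0382, 0.2358]
orientation: [179.9, 0.3, -2.6]
force: [0.2, -0.6, -1.6]
opening: 0.0234
gripper_force: 30.0
clock: 46.62
tool_pos: [0.6937, 0.0383, 0.1811]
orientation: [-180.0, -0.1, -2.6]
force: [0.1, -1.2, -2.1]
opening: 0.0233
gripper_force: 30.0
now 46.625 [0.6937 0.0383 0.1811] [-1.7997e+02 -1.1000e-01 -2.5500e+00]
[-0.0002  0.0001  0.0406] turn 0.02
```

To row units: 0.0405 m / 0.5 = 0.081, 0.039 m / 0.5 = 0.078.

```bash
python3 drive.py '[{"tz": 0.03, "jaw": 0.01}, {"tz": 0.054, "jaw": 0.01}, {"tz": 0.068, "jaw": 0.01}, {"tz": 0.078, "jaw": 0.01}, {"tz": 0.081, "jaw": 0.01}, {"tz": 0.081, "jaw": 0.01}]'
python3 drive.py '[{"jaw": 0.045}, {"jaw": 0.045}, {"jaw": 0.045}, {"jaw": 0.045}, {"tz": -0.08, "jaw": 0.045}, {"tz": -0.2, "jaw": 0.045}, {"tx": -0.08, "tz": -0.32, "jaw": 0.045}, {"tx": -0.2, "tz": -0.4, "jaw": 0.045}]'
python3 to.py .409 .03 .36 -2.57
```

```text
clock: 47.38
tool_pos: [0.6933, 0.038, 0.1401]
orientation: [180.0, -0.0, -2.5]
force: [-4.0, 0.5, 4.1]
opening: 0.0227
gripper_force: 30.0
clock: 48.38
tool_pos: [0.6084, 0.0419, 0.3301]
orientation: [-180.0, -0.1, -2.6]
force: [0.4, 0.5, 1.2]
opening: 0.0453
gripper_force: 0.0
now 48.375 [0.6084 0.0419 0.3301] [-1.7999e+02 -1.1000e-01 -2.6000e+00]
[-0.1986  0.0209 -0.0303] turn -0.03
```

```bash
cat > chk.py <<'E'
import sys
from h import *
zt=float(sys.argv[1])
for cam in("wrist","top"):
    s,o=snap(cam);P=cloud(s,o);S=ws(P);Z=P[...,2]
    for x0 in(.045,-.045):
        m=(np.hypot(S[...,0]-x0,S[...,1])<.034)&~blue(s["frame"])
        for z0 in(zt+.044,zt+.022):
          for k,a,c in blobs(m&(abs(Z-z0)<.006),25):
            q=np.c_[S[k],Z[k]]; n=np.linalg.svd(q-q.mean(0),full_matrices=False)[2][2]
            print(cam,x0,z0,a,np.round(cv2.minEnclosingCircle((S[k]*1e3).astype(np.float32))[0],1),np.median(q,0).round(4),"tilt",np.degrees(np.arccos(abs(n[2]))).round(1))
E
python3 drive.py '[{"tx": -0.1, "tz": -0.04, "jaw": 0.05}, {"tx": -0.14, "tz": -0.06, "jaw": 0.05}, {"tx": -0.14, "tz": -0.06, "jaw": 0.05}, {"tx": -0.14, "tz": -0.06, "jaw": 0.05}]'; python3 chk.py .09; python3 fl.py top; python3 fit.py wrist .15 .6487 .0402 -2.57 blue; python3 to.py .445 .031 .1 -2.57
```

```text
clock: 48.88
tool_pos: [0.5386, 0.0451, 0.3579]
orientation: [-180.0, 0.0, -2.6]
force: [-0.1, 0.7, -0.0]
opening: 0.0499
gripper_force: 0.0
wrist 0.045 0.134 583 [44.3 -0.7] [ 0.0438 -0.001   0.1344] tilt 2.6
wrist 0.045 0.11199999999999999 1756 [45.1 -0. ] [ 0.0394 -0.0005  0.1124] tilt 0.4
top 0.045 0.134 30 [44.2 -7.4] [ 0.044  -0.0077  0.1335] tilt 9.3
top 0.045 0.11199999999999999 143 [44.7 -9.1] [ 0.0442 -0.0165  0.1113] tilt 2.1
80 [246. 256.] hub [443.8  30.6] med [443.9  30.6  33.4] r 11.7
333 [280.  68.] [0.6474 0.0399] 0.1455 size [11.1 26. ] 3 0.091
296 [232. 154.] [0.5707 0.0888] 0.1502 size [20.  19.3] 2 0.001
300 [326. 154.] [ 0.5665 -0.0029] 0.1501 size [20.3 19.5] 3 0.001
centre [0.6485 0.0393] yaw -2.61 res mm [[-0.0, -0.1], [0.0, 0.1]]
now 49.075 [0.5388 0.045  0.3571] [ 1.7995e+02  1.0000e-01 -2.5900e+00]
[-0.0926  0.018   0.2573] turn -0.02
```

```bash
python3 drive.py '[{"tx": -0.1, "ty": 0.02, "tz": 0.02, "jaw": 0.05}, {"tx": -0.1852, "ty": 0.036, "tz": 0.1, "jaw": 0.05}, {"tx": -0.1852, "ty": 0.036, "tz": 0.22, "jaw": 0.05}, {"tx": -0.1852, "ty": 0.036, "tz": 0.32, "jaw": 0.05}, {"tx": -0.1852, "ty": 0.036, "tz": 0.42, "jaw": 0.05}, {"tx": -0.1852, "ty": 0.036, "tz": 0.5, "jaw": 0.05}, {"tx": -0.1852, "ty": 0.036, "tz": 0.516, "jaw": 0.05}, {"tx": -0.1852, "ty": 0.036, "tz": 0.516, "jaw": 0.05}]'
python3 to.py .4452 .031 .04 -2.57
```

```text
clock: 50.08
tool_pos: [0.4455, 0.0313, 0.1004]
orientation: [180.0, 0.0, -2.6]
force: [-1.1, 0.5, 0.9]
opening: 0.0502
gripper_force: 0.0
now 50.075 [0.4455 0.0313 0.1004] [ 1.7996e+02  3.0000e-02 -2.5600e+00]
[-0.0003  0.0002  0.0604] turn 0.01
```

To row units: 0.0605 m / 0.5 = 0.121, 0.05 m / 0.5 = 0.1.

```bash
python3 drive.py '[{"tz": 0.06, "jaw": 0.05}, {"tz": 0.1, "jaw": 0.05}, {"tz": 0.121, "jaw": 0.05}, {"tz": 0.121, "jaw": 0.05}, {"tz": 0.121, "jaw": 0.01}, {"tz": 0.121, "jaw": 0.01}, {"tz": 0.121, "jaw": 0.01}, {"tz": 0.121, "jaw": 0.01}]'
python3 drive.py '[{"jaw": 0.01}, {"jaw": 0.01}, {"tz": -0.04, "jaw": 0.01}, {"tz": -0.12, "jaw": 0.01}, {"tz": -0.24, "jaw": 0.01}, {"tz": -0.34, "jaw": 0.01}, {"tz": -0.34, "jaw": 0.01}, {"tz": -0.34, "jaw": 0.01}]'
python3 to.py $(python3 -c "
from h import *;p=sw(-.045,0);print(p[0],p[1],.18,SA)")
```

```text
clock: 51.08
tool_pos: [0.4453, 0.0313, 0.0401]
orientation: [-180.0, -0.0, -2.6]
force: [-1.7, 0.5, 4.9]
opening: 0.023
gripper_force: 30.0
clock: 52.08
tool_pos: [0.4442, 0.031, 0.2088]
orientation: [-180.0, 0.1, -2.6]
force: [-0.1, -0.1, -2.5]
opening: 0.0231
gripper_force: 30.0
now 52.075 [0.4442 0.031  0.2088] [-1.7999e+02  7.0000e-02 -2.6000e+00]
[ 0.1589 -0.0184  0.0286] turn -0.03
```

To row units: 0.159 m / 0.5 = 0.318, 0.14 m / 0.5 = 0.28.

```bash
python3 drive.py '[{"tx": 0.08, "ty": -0.01, "jaw": 0.01}, {"tx": 0.18, "ty": -0.02, "jaw": 0.01}, {"tx": 0.28, "ty": -0.0368, "jaw": 0.01}, {"tx": 0.318, "ty": -0.0368, "jaw": 0.01}, {"tx": 0.318, "ty": -0.0368, "tz": 0.04, "jaw": 0.01}, {"tx": 0.318, "ty": -0.0368, "tz": 0.056, "jaw": 0.01}, {"tx": 0.318, "ty": -0.0368, "tz": 0.056, "jaw": 0.01}, {"tx": 0.318, "ty": -0.0368, "tz": 0.056, "jaw": 0.01}]'
python3 to.py $(python3 -c "
from h import *;p=sw(-.045,0);print(p[0],p[1],.1405,SA)")
```

```text
clock: 53.08
tool_pos: [0.6047, 0.0425, 0.182]
orientation: [180.0, -0.0, -2.6]
force: [0.6, 0.0, -1.3]
opening: 0.0231
gripper_force: 30.0
now 53.075 [0.6047 0.0425 0.182 ] [ 1.80e+02 -2.00e-02 -2.55e+00]
[-0.001   0.0004  0.0415] turn 0.02
```

```bash
python3 drive.py '[{"tx": -0.002, "tz": 0.03, "jaw": 0.01}, {"tx": -0.002, "tz": 0.054, "jaw": 0.01}, {"tx": -0.002, "tz": 0.068, "jaw": 0.01}, {"tx": -0.002, "tz": 0.078, "jaw": 0.01}, {"tx": -0.002, "tz": 0.082, "jaw": 0.01}, {"tx": -0.002, "tz": 0.082, "jaw": 0.01}]'
python3 drive.py '[{"jaw": 0.045}, {"jaw": 0.045}, {"jaw": 0.045}, {"jaw": 0.045}, {"tz": -0.08, "jaw": 0.045}, {"tz": -0.2, "jaw": 0.045}, {"tx": -0.06, "tz": -0.32, "jaw": 0.045}, {"tx": -0.14, "tz": -0.44, "jaw": 0.045}]'
python3 drive.py '[{"jaw": 0.05}, {"jaw": 0.05}, {"jaw": 0.05}]'; python3 chk.py .09; python3 fit.py top .06 .572 -.392 -94 blue; python3 to.py .58 -.332 .36 -94
```

```text
clock: 53.82
tool_pos: [0.6038, 0.0425, 0.1407]
orientation: [180.0, -0.0, -2.6]
force: [0.3, -0.1, -0.9]
opening: 0.0234
gripper_force: 30.0
clock: 54.82
tool_pos: [0.541, 0.0452, 0.3506]
orientation: [180.0, -0.0, -2.6]
force: [1.0, 0.9, 1.2]
opening: 0.0448
gripper_force: 0.0
clock: 55.2
tool_pos: [0.5413, 0.0452, 0.3474]
orientation: [179.9, 0.1, -2.6]
force: [0.3, 0.4, -0.4]
opening: 0.0497
gripper_force: 0.0
wrist 0.045 0.134 621 [44.2 -0.6] [ 0.0438 -0.001   0.1344] tilt 3.3
wrist 0.045 0.11199999999999999 1821 [44.3 -0.7] [ 0.0391 -0.0011  0.1125] tilt 0.2
wrist -0.045 0.134 477 [-45.5  -0.3] [-0.0456 -0.      0.1344] tilt 1.3
wrist -0.045 0.11199999999999999 1705 [-45.3  -0.3] [-0.0441 -0.      0.1124] tilt 0.1
top 0.045 0.134 26 [43.7 -7.6] [ 0.0441 -0.0087  0.1334] tilt 7.3
top 0.045 0.11199999999999999 140 [45.1 -9.3] [ 0.0439 -0.0169  0.1113] tilt 2.9
47 [391. 178.] [ 0.6238 -0.3168] 0.0588 size [18.8 20.1] 2 0.001
46 [457. 182.] [ 0.611  -0.4751] 0.0588 size [19.  17.2] 0 0.001
24 [423. 198.] [ 0.5724 -0.3907] 0.0559 size [22.1  7.9] 2 0.091
62 [390. 215.] [ 0.5336 -0.3094] 0.0591 size [21.8 19.8] 3 0.002
52 [457. 220.] [ 0.5186 -0.4678] 0.0586 size [19.7 17.1] 1 0.002
centre [ 0.5718 -0.3923] yaw -94.9 res mm [[-0.7, -0.3], [0.3, 0.9], [0.9, -0.7], [-0.5, 0.2]]
now 55.35 [0.5416 0.0452 0.3475] [ 1.7994e+02  1.3000e-01 -2.5800e+00]
[ 0.0553  0.3751 -0.0122] turn 91.42
```

To row units: 0.375 m / 0.5 = 0.75, 0.15 m / 0.5 = 0.3, 80 degrees / 90 = 0.8889.

```bash
python3 drive.py '[{"ty": 0.1, "tz": -0.02, "twist": 0.1111, "jaw": 0.05}, {"tx": 0.02, "ty": 0.2, "tz": -0.02, "twist": 0.2222, "jaw": 0.05}, {"tx": 0.04, "ty": 0.3, "tz": -0.02, "twist": 0.3333, "jaw": 0.05}, {"tx": 0.06, "ty": 0.4, "tz": -0.02, "twist": 0.4444, "jaw": 0.05}, {"tx": 0.08, "ty": 0.5, "tz": -0.02, "twist": 0.5556, "jaw": 0.05}, {"tx": 0.1, "ty": 0.6, "tz": -0.02, "twist": 0.6667, "jaw": 0.05}, {"tx": 0.11, "ty": 0.7, "tz": -0.02, "twist": 0.7778, "jaw": 0.05}, {"tx": 0.11, "ty": 0.75, "tz": -0.024, "twist": 0.8889, "jaw": 0.05}]'
python3 to.py .577 -.332 .36 -94.9
python3 drive.py '[{"twist": 0.1, "jaw": 0.05}, {"twist": 0.1333, "jaw": 0.05}, {"twist": 0.1333, "jaw": 0.05}, {"twist": 0.1333, "jaw": 0.05}]'; python3 fit.py wrist .06 .572 -.392 -94.9 blue;python3 to.py .572 -.392 .1 -94.9
```

```text
clock: 56.35
tool_pos: [0.5795, -0.3344, 0.3586]
orientation: [179.8, 0.1, -83.0]
force: [0.4, 0.9, 0.4]
opening: 0.0502
gripper_force: 0.0
now 56.35 [ 0.5795 -0.3344  0.3586] [ 1.7982e+02  6.0000e-02 -8.3020e+01]
[-0.0027  0.0022 -0.0013] turn 11.88
clock: 56.85
tool_pos: [0.5797, -0.3318, 0.3602]
orientation: [179.9, 0.0, -94.5]
force: [-0.6, -0.0, 0.6]
opening: 0.0503
gripper_force: 0.0
203 [241.  49.] [ 0.612  -0.4748] 0.0601 size [19.1 19.4] 0 0.001
191 [320.  49.] [ 0.5218 -0.4674] 0.0598 size [18.4 18.6] 1 0.002
184 [281. 118.] [ 0.5727 -0.3925] 0.0556 size [26.1  9.8] 0 0.092
167 [245. 184.] [ 0.625  -0.3169] 0.06 size [19.1 19.2] 2 0.001
154 [316. 184.] [ 0.5347 -0.3092] 0.06 size [20.2 17.9] 3 0.002
centre [ 0.5734 -0.3921] yaw -94.71 res mm [[-0.6, 0.8], [0.8, 0.6], [-0.8, -0.8], [0.6, -0.6]]
now 56.9 [ 0.5798 -0.3317  0.3604] [ 1.7997e+02  1.0000e-02 -9.4500e+01]
[0.0607 0.0029 0.2604] turn 0.4
```

To row units: 0.26 m / 0.5 = 0.52, 0.23 m / 0.5 = 0.46, 0.2 degrees / 90 = 0.0022.

```bash
python3 to.py .5733 -.3922 .058 -94.71
python3 drive.py '[{"tx": 0.06, "ty": 0.002, "tz": 0.08, "twist": 0.0022, "jaw": 0.05}, {"tx": 0.1214, "ty": 0.003, "tz": 0.18, "twist": 0.0022, "jaw": 0.05}, {"tx": 0.1214, "ty": 0.003, "tz": 0.28, "twist": 0.0022, "jaw": 0.05}, {"tx": 0.1214, "ty": 0.003, "tz": 0.38, "twist": 0.0022, "jaw": 0.05}, {"tx": 0.1214, "ty": 0.003, "tz": 0.46, "twist": 0.0022, "jaw": 0.05}, {"tx": 0.1214, "ty": 0.003, "tz": 0.52, "twist": 0.0022, "jaw": 0.05}, {"tx": 0.1214, "ty": 0.003, "tz": 0.52, "twist": 0.0022, "jaw": 0.05}, {"tx": 0.1214, "ty": 0.003, "tz": 0.52, "twist": 0.0022, "jaw": 0.05}]'; python3 to.py .5733 -.3922 .058 -94.71
```

```text
now 56.9 [ 0.5798 -0.3317  0.3604] [ 1.7997e+02  1.0000e-02 -9.4500e+01]
[0.0608 0.0015 0.3024] turn 0.21
clock: 57.9
tool_pos: [0.5742, -0.3926, 0.1023]
orientation: [-179.9, -0.1, -94.7]
force: [-0.1, 0.3, -0.2]
opening: 0.0497
gripper_force: 0.0
now 57.9 [ 0.5742 -0.3926  0.1023] [-1.7992e+02 -5.0000e-02 -9.4720e+01]
[-0.0003  0.001   0.0443] turn -0.01
```

To row units: 0.044 m / 0.5 = 0.088, 0.038 m / 0.5 = 0.076.

```bash
python3 drive.py '[{"ty": 0.0014, "tz": 0.04, "jaw": 0.05}, {"ty": 0.0014, "tz": 0.076, "jaw": 0.05}, {"ty": 0.0014, "tz": 0.088, "jaw": 0.05}, {"ty": 0.0014, "tz": 0.088, "jaw": 0.03}, {"ty": 0.0014, "tz": 0.088, "jaw": 0}, {"ty": 0.0014, "tz": 0.088, "jaw": 0}, {"ty": 0.0014, "tz": 0.088, "jaw": 0}, {"ty": 0.0014, "tz": 0.088, "jaw": 0}]'
python3 drive.py '[{"jaw": 0}, {"jaw": 0}, {"tz": -0.04, "jaw": 0}, {"tz": -0.14, "jaw": 0}, {"tz": -0.26, "jaw": 0}, {"tz": -0.36, "jaw": 0}, {"tz": -0.48, "jaw": 0}, {"tz": -0.5, "jaw": 0}]'
python3 held.py
python3 to.py $(python3 -c "
from h import *;p=sw(0,0);print(p[0],p[1],.30,SA)")
```

```text
clock: 58.9
tool_pos: [0.5727, -0.3922, 0.0571]
orientation: [-180.0, -0.0, -94.8]
force: [0.6, 0.2, 1.4]
opening: 0.0116
gripper_force: 30.0
clock: 59.9
tool_pos: [0.5737, -0.3931, 0.3139]
orientation: [-179.5, -0.2, -94.8]
force: [0.4, -0.2, -2.4]
opening: 0.0118
gripper_force: 30.0
3050 [154.  82.] [ 79.8 -46.1] [19.6 21. ] -2.6
3113 [404.  82.] [79.9 45.7] [20.4 19.3] -2.5
mid [79.9 -0.2] tray x in tool -0.1 skew deg -0.02 gap 91.8
now 59.95 [ 0.5733 -0.3926  0.3123] [-1.7963e+02 -1.3000e-01 -9.4760e+01]
[-0.4376 -0.0391  0.0115] turn -92.19
```

To row units: -0.42 m / 0.5 = -0.84, -0.37 m / 0.5 = -0.74, -80 degrees / 90 = -0.8889.

```bash
python3 drive.py '[{"tx": -0.08, "twist": -0.1111, "jaw": 0}, {"tx": -0.2, "twist": -0.2222, "jaw": 0}, {"tx": -0.3, "ty": -0.02, "twist": -0.3333, "jaw": 0}, {"tx": -0.4, "ty": -0.04, "twist": -0.4444, "jaw": 0}, {"tx": -0.52, "ty": -0.06, "twist": -0.5556, "jaw": 0}, {"tx": -0.62, "ty": -0.078, "twist": -0.6667, "jaw": 0}, {"tx": -0.74, "ty": -0.078, "twist": -0.7778, "jaw": 0}, {"tx": -0.84, "ty": -0.078, "twist": -0.8889, "jaw": 0}]'
python3 to.py $(python3 -c "
from h import *;p=sw(0.0001,0);print(p[0],p[1],.25,SA)")
python3 held.py | tail -1
```

```text
clock: 60.95
tool_pos: [0.6455, 0.0253, 0.3052]
orientation: [179.9, 0.2, -14.4]
force: [0.5, -0.8, -3.1]
opening: 0.0118
gripper_force: 30.0
now 60.95 [0.6455 0.0253 0.3052] [ 1.7994e+02  1.6000e-01 -1.4410e+01]
[-0.0004 -0.0153  0.0552] turn -11.84
mid [79.8  0.2] tray x in tool -0.2 skew deg -0.03 gap 91.7
```

To row units: 0.075 m / 0.5 = 0.15, 0.06 m / 0.5 = 0.12, -11.8 degrees / 90 = -0.1311.

```bash
python3 drive.py '[{"ty": -0.02, "twist": -0.1111, "jaw": 0}, {"ty": -0.0306, "twist": -0.1311, "jaw": 0}, {"ty": -0.0306, "tz": 0.06, "twist": -0.1311, "jaw": 0}, {"ty": -0.0306, "tz": 0.12, "twist": -0.1311, "jaw": 0}, {"ty": -0.0306, "tz": 0.15, "twist": -0.1311, "jaw": 0}, {"ty": -0.0306, "tz": 0.15, "twist": -0.1311, "jaw": 0}, {"ty": -0.0306, "tz": 0.15, "twist": -0.1311, "jaw": 0}, {"ty": -0.0306, "tz": 0.15, "twist": -0.1311, "jaw": 0}]'
python3 to.py $(python3 -c "
from h import *;p=sw(0.0001,0);print(p[0],p[1],.1975,SA)")
```

```text
clock: 62.0
tool_pos: [0.6509, 0.038, 0.2331]
orientation: [-180.0, -0.1, -3.0]
force: [0.0, -0.4, -2.6]
opening: 0.0118
gripper_force: 30.0
now 62.0 [0.6509 0.038  0.2331] [-1.7997e+02 -1.1000e-01 -2.9900e+00]
[-0.0023 -0.002   0.0356] turn -0.42
```

To row units: 0.02 m / 0.5 = 0.04, 0.018 m / 0.5 = 0.036, -0.4 degrees / 90 = -0.0044.

```bash
python3 drive.py '[{"tx": -0.0044, "ty": -0.004, "tz": 0.02, "twist": -0.0044, "jaw": 0}, {"tx": -0.0044, "ty": -0.004, "tz": 0.036, "twist": -0.0044, "jaw": 0}, {"tx": -0.0044, "ty": -0.004, "tz": 0.04, "twist": -0.0044, "jaw": 0}, {"tx": -0.0044, "ty": -0.004, "tz": 0.04, "twist": -0.0044, "jaw": 0}, {"tx": -0.0044, "ty": -0.004, "tz": 0.04, "twist": -0.0044, "jaw": 0}, {"tx": -0.0044, "ty": -0.004, "tz": 0.04, "twist": -0.0044, "jaw": 0}]'
python3 held.py | tail -1; python3 to.py $(python3 -c "
from h import *;p=sw(0.0001,0);print(p[0],p[1],.1975,SA)")
```

```text
clock: 62.75
tool_pos: [0.6484, 0.0401, 0.2121]
orientation: [-180.0, -0.0, -2.6]
force: [-0.5, 0.7, -2.9]
opening: 0.012
gripper_force: 30.0
mid [79.8  0.2] tray x in tool -0.2 skew deg 0.15 gap 91.7
now 62.8 [0.6483 0.0401 0.2121] [-1.7999e+02 -2.0000e-02 -2.5700e+00]
[ 0.0005 -0.0001  0.0146] turn -0.0
```

To row units: 0.0146 m / 0.5 = 0.0292, 0.0135 m / 0.5 = 0.027.

```bash
python3 drive.py '[{"tx": 0.001, "tz": 0.006, "jaw": 0}, {"tx": 0.001, "tz": 0.012, "jaw": 0}, {"tx": 0.001, "tz": 0.016, "jaw": 0}, {"tx": 0.001, "tz": 0.02, "jaw": 0}, {"tx": 0.001, "tz": 0.024, "jaw": 0}, {"tx": 0.001, "tz": 0.027, "jaw": 0}, {"tx": 0.001, "tz": 0.0292, "jaw": 0}, {"tx": 0.001, "tz": 0.0292, "jaw": 0}]'
python3 drive.py '[{"tz": 0.002, "jaw": 0}, {"tz": 0.002, "jaw": 0.045}, {"tz": 0.002, "jaw": 0.045}, {"tz": 0.002, "jaw": 0.045}, {"tz": 0.002, "jaw": 0.045}, {"tz": -0.06, "jaw": 0.045}, {"tz": -0.16, "jaw": 0.045}, {"tx": -0.08, "tz": -0.26, "jaw": 0.045}]'
python3 drive.py '[{"tx": -0.12, "tz": -0.06, "jaw": 0.045}, {"tx": -0.24, "tz": -0.08, "jaw": 0.045}, {"tx": -0.24, "tz": -0.08, "jaw": 0.045}, {"tx": -0.24, "tz": -0.08, "jaw": 0.045}, {"tx": -0.24, "tz": -0.08, "jaw": 0.045}]'
python3 fit.py wrist .20 .6487 .0402 -2.57 blue; python3 fit.py top .20 .6487 .0402 -2.57 blue; python3 ang.py
python3 -c "
from h import *
s,o=snap('scene');cv2.imwrite('pics/s9.png',cv2.resize(s['frame'][100:360,180:440,::-1],None,fx=2.2,fy=2.2))"
```

```text
clock: 63.8
tool_pos: [0.6488, 0.0401, 0.1973]
orientation: [-180.0, -0.0, -2.6]
force: [-0.4, -0.7, -1.5]
opening: 0.0117
gripper_force: 30.0
clock: 64.8
tool_pos: [0.6105, 0.0418, 0.3262]
orientation: [179.9, 0.1, -2.6]
force: [0.1, 0.2, 0.2]
opening: 0.0449
gripper_force: 0.0
clock: 65.42
tool_pos: [0.4905, 0.0473, 0.3653]
orientation: [180.0, 0.1, -2.6]
force: [-0.4, 0.5, -0.9]
opening: 0.0454
gripper_force: 0.0
172 [280.   6.] [0.6394 0.0403] 0.1956 size [11.   9.2] 3 0.084
419 [224. 101.] [0.5712 0.0888] 0.2003 size [20.  19.7] 2 0.001
431 [335. 100.] [ 0.5669 -0.0026] 0.2001 size [20.  19.7] 3 0.0
centre [0.649  0.0394] yaw -2.64 res mm [[-0.0, -0.2], [0.0, 0.2]]
41 [219. 116.] [0.7281 0.0786] 0.1986 size [18.2 15.9] 0 0.005
59 [260. 117.] [ 0.7244 -0.0104] 0.1988 size [18.8 18. ] 1 0.002
41 [237. 155.] [0.6471 0.0382] 0.196 size [ 9.6 25.4] 3 0.09
40 [259. 190.] [ 0.5669 -0.0029] 0.1992 size [18.3 17.3] 3 0.001
centre [0.6473 0.0384] yaw -2.85 res mm [[-1.4, -1.8], [-0.5, 1.1], [1.8, 0.6]]
angle scene 59.05463496999724 1152
```

View pics/s9.png

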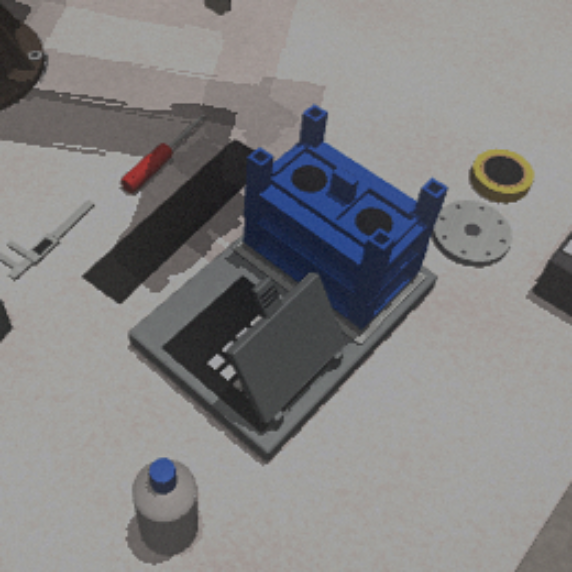

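The scene crop shows the three trays stacked straight at about (345,210), the display raised at (290,345) and the bystanders in place. The top rims read 0.200 m, so everything is fully down. I'll hand it in.

```bash
python3 -c "
from plant import ctrl
print(ctrl.close_job())"
```

```text
the job is handed in; nothing more can be done
None
```

The job is handed in: the display stands at about 59 degrees, and the three trays are stacked fully down on the plate, with one flange in the bottom tray, two in the middle one and the top tray empty as the cover.

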